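# Change the power module in the drawer tester and start the next test

## Task

Change over the tester: lay the tested module from the drawer's nest flat, label up, in the empty bay of the blue tray, then take the next module from the end slot of the black rack and lay it in the nest gold contacts down (label up), flat on the pocket floor between the locators. Set the modules down without dropping them, then push the drawer in until it clicks home against its stop, press the green start button and leave it released. Leave the other modules, the screwdriver, the multimeter and the pen pot where they are.

Things in the scene. Friction and masses are not known exactly. Their poses are not given: they have to be found in the camera images.
- old_center (a point): Centre of the tested power module: black block 44 x 62 x 20 mm, about 110 g, lying in the drawer's nest with its blue-and-white label up. Own z points out of the label face (up), x across its 44 mm width, y along its 62 mm length; six gold contact pads on the face opposite the label.
- new_center (a point): Centre of the next power module, the same block. It stands on a short end in the rack's end slot, 62 mm side upright, centre 31 mm above the slot floor. Own y points out of the blue label face, -y out of the face with the gold pads, x across its 44 mm width, z along its 62 mm length (up at the start). Pads are symmetrical: either end may lead in the nest.
- rack: Fixed black rack, base 62 x 114 x 8 mm, origin under its centre. Three slots 36 mm apart along its y, each 22 mm wide, floor 8 mm above the bench, between dividers 34 mm high and only 34 mm wide in x, so both sides of a module are open to fingers. Next module in the +y slot, another in the middle one, -y slot empty. Labels face rack +y, x axes parallel.
- tray_bay (a point): Centre of the floor of the empty bay of the fixed blue out-tray, 4 mm above the bench. The bay is 108 mm along its own x and 78 mm along y, z up, inside walls 14 mm high. The tray's other bay (-y side, behind a 4 mm divider) holds an already tested module.
- nest_floor (a point): Centre of the nest's pocket floor on the drawer, 48 mm above the bench; z up, y the way the drawer slides in. A module lies flat in it, 62 mm side along y, between black corner locators (2 mm clearance all round, flared outward above 6 mm, 13 mm high). The middle 44 mm of both long sides is open; the block there is 36 mm wide, 20 mm tall: room for fingers.
- tester: Fixed drawer tester, origin on the bench below the nest centre as it is at the start; axes parallel to those of nest_floor, y the way the drawer slides in. Base plate 170 mm wide, 12 mm high, from y -110 to 255 mm. Hood 160 mm wide from y 65 to 185 mm, open mouth 95 mm high, roof 115 mm above the bench with a clear window; behind it a housing 127 mm high.
- drawer_bar (a point): Middle of the drawer's pull bar: round, dark, 10 mm thick, 80 mm long across x, 44 mm above the bench, 100 mm before (-y) the nest centre and 31 mm before the blue drawer front, whose top is 54 mm above the bench. The base plate below is 12 mm high. Axes as nest_floor; pushing the bar along +y slides the drawer in.
- drawer (a joint): Drawer position: 0 fully out (at the start), 0.110 m home under the hood at its stop. It slides with 1 to 2 N; near the end a spring roller resists with about 4 N more, from 0.098, crest at 0.105; before the crest it pushes the drawer back a little, past it it pulls the drawer against the stop and holds it there.
- start_button_top (a point): Centre of the top of the green start button, 28 mm across, on the hood's roof, 137 mm above the bench. It is pressed straight down, 6 mm, 5 N at full depth, and springs back.
- start_button (a joint): Travel of the start button: 0 released, 0.006 m fully pressed.
- rack_mate_center (a point): Centre of the other module, in the rack's middle slot; block and axes as new_center. To be left alone.
- tray_mate_center (a point): Centre of the module in the tray's other bay; block and axes as old_center. To be left alone.
- screwdriver_center (a point): Red-handled screwdriver lying on the bench, about 200 mm long along its x; to be left alone.
- multimeter_center (a point): Yellow multimeter, 82 x 165 x 36 mm, lying on the bench; to be left alone.
- pen_pot_center (a point): Black pen pot, 76 mm across and 95 mm high, pens to 155 mm, standing on the bench; the point is half-way up the pot. To be left alone.
- new_module: The next module, as new_center, but measured at the middle of the short end it stands on.
- old_module: The tested module, as old_center, but measured at the middle of its pad face.
Things that resemble listed ones, but are neither listed nor needed, are in the scene too. What is shaped like the old_module but turquoise is not meant.

How it is judged:
By the outcome, as a careful person would: the job done as asked, in the order asked, and still so for the second after the job is handed in, with the robot touching nothing.
It also fails if it takes over 64 s, if anything falls off the work surface, if the arm or the gripper's body presses on something with over 40 N, if the wrist force passes 120 N, or if a joint passes its speed limit or range.

## Robot

A 6-joint arm with a two-finger parallel gripper is mounted at the origin on the work surface. World frame = base frame: x ahead of the robot, y to its left, z up, the work surface at z = 0. Lengths are in m, angles in degrees, forces in N, time in s.
With the tool pointing down it reaches from about 0.375 to 0.9 m from the base axis. Payload 3.1 kg.
Tool frame: the origin (TCP) lies midway between the tips of the shut fingers; the grasp point (between the pads) lies bot.hold_point_z behind it (bot.hold_point_z is the distance from the TCP to the grasp point, in m); z points along the fingers, y is the direction in which the jaws open and shut (so a half turn about z gives the same grasp; the last joint's range is limited). The gripper opens to 87 mm and grips with 3 to 60 N. Pads are 19 mm wide; open, the fingers measure 117 mm over their backs; the gripper's body (75 mm by 190 mm) begins 51 mm behind the grasp point.
Start: joints at [-76.633, 30.224, 82.088, -0, 67.689, -10.227], TCP at [0.25, -0.573, 0.223] pointing down, gripper open.
Joint ranges: [-176.69, 176.69], [-43.24, 126.21], [12.49, 139.97], [-82, 262], [0, 151.66], [-163.58, 163.58]. Speed limits (degrees/s): [159.86, 159.86, 180, 180, 180, 180].

## Interface

Orientations are given as a 3x3 rotation matrix whose columns are the frame's x, y, z axes.
In Python, from rig import bot, vision, hand_in gives the robot as it stands. The module is installed in compiled form; this text tells all that it offers.
- The arm moves only by the shell command python3 -m handwheel 'ROWS'. ROWS is JSON, a list of rows, each an object of numbers: "hand": the gripper's target within -1 to 1 (fully open at 1, half-way at 0, shut at -1); "dx", "dy", "dz": the shift along the world's x, y, z in cm; "wx", "wy", "wz": the turn, a rotation vector about the world's x, y, z in rad. In form: [{"hand": .., "dx": .., "dy": .., "dz": .., "wx": .., "wy": .., "wz": ..}, ...]. A call has 1 to 10 rows; each row shifts and turns the commanded pose from where the row before left it; what a row does not reach is not made up. A row lasts 1/10 s, in which the tool goes at most 50 mm and 8.59 degrees, less where a joint would pass 70% of its speed; a pose out of reach is approached as far as the arm can. A call with a gripper value outside its range is refused whole. The fingers move at their own pace and stop on an object; the grip force is fixed at half the most. Time passes only in rows, so rows that do not move let the fingers close. It gives the time, the measured TCP pose, the force and the opening at its end, in the units of the state.
- bot.read_state(): the state, without advancing time (a new reading comes with each control period).
- vision.capture(name): name is "scene" or "top"; returns (picture, depth): 400x640x3 uint8, red, green, blue; 400x640 float32, m along the optical axis (not along the pixel's ray), 0 where there is no reading.
- vision.get_calibration(name): a dict with "fx", "fy", "cx", "cy" (pixels), "rvec" (rotation vector, rad) and "tvec" (3), from world to camera coordinates, as OpenCV has them. Camera axes: x right, y down, z forward; pixel columns grow to the right and rows downward; lengths in m; the calibration is good to about 2 mm. A picture is of the moment at which its call begins. get_calibration takes no time and is no camera call.
- hand_in(): hands the job in, once; it reports no verdict.
The state is a dict: "time_s": time; "joint_positions": joint angles; "qvel": joint speeds; "tau": joint torques, N m; "position": TCP position; "tcp_rot": TCP orientation; "force": force on the tool from outside, world axes, zero at the start; "moment": the same for the moment, N m; "opening": opening from 0.0 (shut) to 1.0 (fully open).
Only numpy, scipy, OpenCV 4.12 (cv2) and the standard library are available. Lean on these libraries where they do the work, as an engineer would, in place of code of your own. Each camera call takes 0.05 s, during which the arm holds its last target.

## Working session

There is one attempt and no reset: what is moved stays moved. The work goes in short steps, Python scripts to look and compute and a shell command to move; the robot and the scene stay as the last step left them, time stands still between calls to the robot, and variables do not carry over. Pictures are saved under pics/ and viewed, and the job is handed in when it is done.

```bash
ls; mkdir -p pics
cat > h.py <<'E'
import numpy as np, cv2, os
from rig import bot, vision
def grab(n,tag):
    p,d=vision.capture(n); np.savez(f'pics/{tag}.npz',p=p,d=d); cv2.imwrite(f'pics/{tag}.png',p[:,:,::-1]); return p,d
def cal(n):
    c=vision.get_calibration(n); R=cv2.Rodrigues(np.array(c['rvec'],float))[0]; return c,R,np.array(c['tvec'],float).ravel()
def pix2w(n,u,v,d=None,z=None):
    c,R,t=cal(n); r=np.array([(u-c['cx'])/c['fx'],(v-c['cy'])/c['fy'],1.]); o=-R.T@t; w=R.T@r
    s=d if d is not None else (z-o[2])/w[2]
    return o+s*w
def w2pix(n,P):
    c,R,t=cal(n); q=R@np.array(P,float)+t; return np.array([c['fx']*q[0]/q[2]+c['cx'],c['fy']*q[1]/q[2]+c['cy']])
def crop(tag,u0,v0,u1,v1,s,out):
    p=np.load(f'pics/{tag}.npz')['p'][v0:v1,u0:u1,::-1]; cv2.imwrite(f'pics/{out}.png',cv2.resize(p,None,fx=s,fy=s,interpolation=cv2.INTER_CUBIC))
E
python3 - <<'E'
from h import *
np.set_printoptions(precision=4,suppress=True)
for n in('scene','top'):
    grab(n,n+'0'); c,R,t=cal(n); print(n,c['fx'],c['cx'],-R.T@t,R.tolist())
s=bot.read_state(); print(s, bot.hold_point_z)
E
```

```text
pics
scene 493.0220090127469 316.58178516075264 [ 1.046  -0.7183  1.0496] [[0.821731438581381, 0.5698724950136476, -0.001668014956419106], [0.4180057828106522, -0.6047304842316124, -0.6779175517552658], [-0.3873352661246177, 0.5563689251458244, -0.735136049142097]]
top 466.02445436590955 310.1413128561371 [ 0.4758 -0.0177  1.3025] [[0.02599149555663527, -0.9996613701240564, 0.0012598573029464488], [-0.9980499183530587, -0.026021104013147278, -0.05673854616916032], [0.05675211568023152, 0.00021731919230345842, -0.9983882762423577]]
{'time_s': 0.1, 'joint_positions': array([-76.6343,  30.2747,  82.1495,  -0.0001,  67.6897, -10.2293]), 'qvel': array([-0.0206, -0.1152, -0.235 , -0.0233, -0.0227, -0.0397]), 'tau': array([  0.    , -44.0986, -17.715 ,   0.0634,   0.0534,  -0.0001]), 'position': array([ 0.25  , -0.5721,  0.2217]), 'tcp_rot': array([[ 0.9164,  0.4003, -0.0005],
       [ 0.4003, -0.9164,  0.0019],
       [ 0.0004, -0.002 , -1.    ]]), 'force': array([ 0.7385, -0.5107, -0.5613]), 'moment': array([-0.0038,  0.0054, -0.0318]), 'opening': 1.0010120684162327} 0.0187
```

View pics/top0.png

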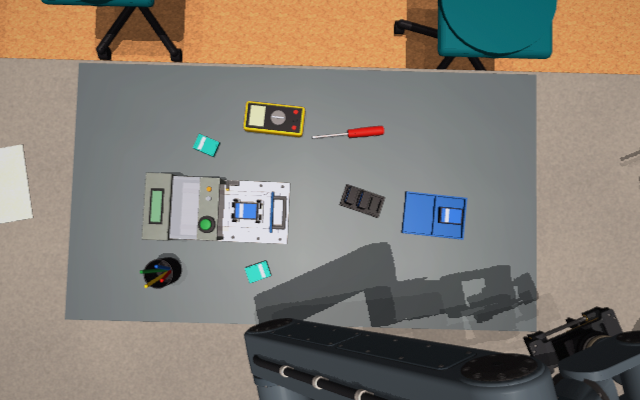

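View pics/scene0.png

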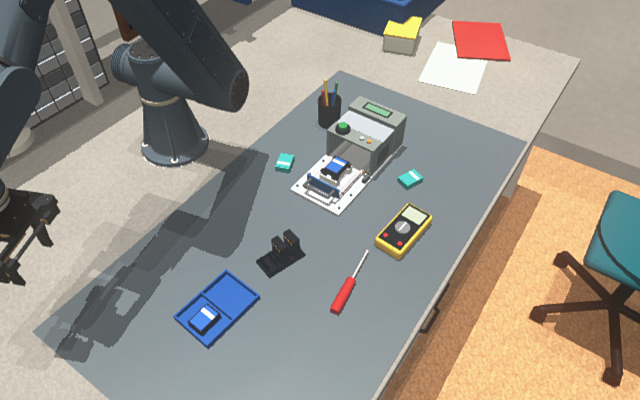

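Run:
```python
from h import *
crop('top0',130,160,310,260,4.4,'c1'); crop('top0',330,170,480,250,5,'c2'); crop('scene0',240,210,320,290,7,'c3'); crop('scene0',270,90,420,220,4.5,'c4')
```

```text
(no output)
```

View pics/c1.png

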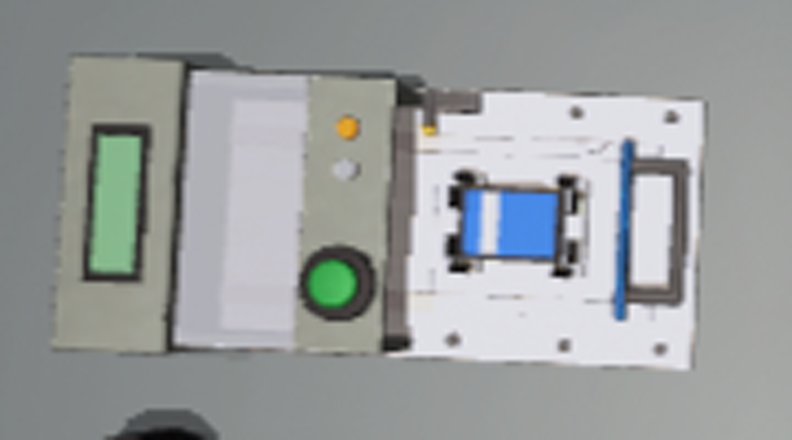

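View pics/c2.png

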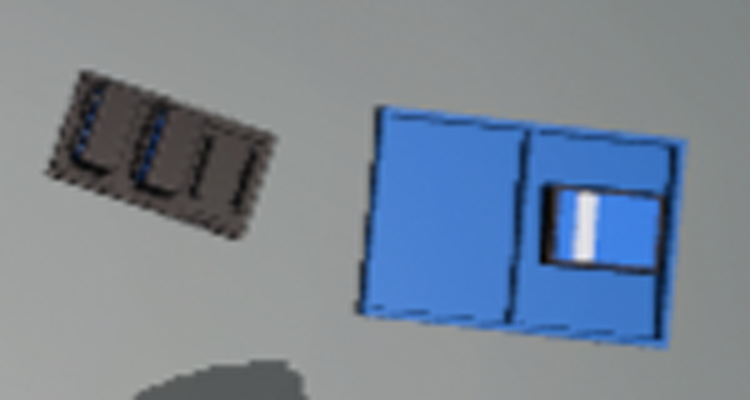

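View pics/c3.png

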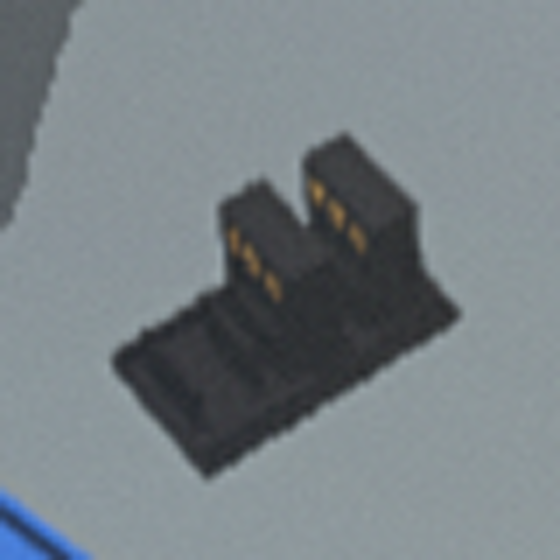

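View pics/c4.png

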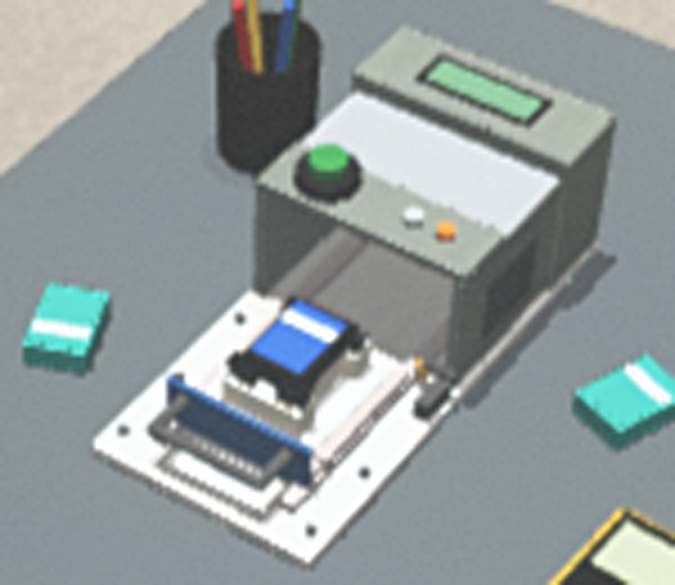

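```bash
cat > fit.py <<'E'
from h import *
from scipy.optimize import least_squares
np.set_printoptions(precision=4,suppress=True)
def P(c,s,u,v): return np.array([(u+.5)/s-.5+c[0],(v+.5)/s-.5+c[1]])
def fit(name,obs,g):
    # obs: (cam, local xyz, pix)
    def f(q):
        c,s=np.cos(q[2]),np.sin(q[2]); r=[]
        for cam,l,p in obs:
            w=[q[0]+c*l[0]-s*l[1],q[1]+s*l[0]+c*l[1],l[2]]; r+=list(w2pix(cam,w)-p)
        return np.array(r)
    r=least_squares(f,g); print(name,r.x[:2],np.degrees(r.x[2]),'res',r.fun.reshape(-1,2).round(1).tolist()); return r.x
c1=(130,160);c2=(330,170);c3=(240,210);c4=(270,90)
T=lambda l,u,v:('top',l,P(c1,4.4,u,v))
S=lambda l,u,v:('scene',l,P(c4,4.5,u,v))
top=[T((.085,-.11,.012),705,100),T((-.085,-.11,.012),690,369),T((.022,-.031,.068),562,191),T((-.022,-.031,.068),558,261),T((.022,.031,.068),463,186),T((-.022,.031,.068),460,258)]
sc=[S((.085,-.11,.012),308,564),S((-.085,-.11,.012),95,446)]
if __name__=='__main__':
    fit('tester top',top,[.4,.15,0]); fit('tester scene',sc,[.4,.15,0]); fit('tester both',top+sc,[.4,.15,0])
    k=lambda l,u,v:('top',l,P(c2,5,u,v)); m=lambda l,u,v:('scene',l,P(c3,7,u,v))
    rt=[k((.031,.057,.008),82,70),k((.031,-.057,.008),277,133),k((-.031,-.057,.008),240,240),k((-.031,.057,.008),46,177)]
    rs=[m((.031,.057,.008),460,315),m((.031,-.057,.008),208,475),m((-.031,-.057,.008),112,358)]
    fit('rack top',rt,[.4,-.1,0]); fit('rack scene',rs,[.4,-.1,0]); fit('rack both',rt+rs,[.4,-.1,0])
    # tray outer top rim z=.018?
    for z in(.014,.018):
        w=[pix2w('top',*P(c2,5,u,v),z=z)[:2] for u,v in((378,105),(687,140),(667,347),(358,315))]; w=np.array(w)
        print('tray',z,w.tolist(),[np.linalg.norm(w[i]-w[i-1]) for i in range(4)])
        d=np.array([pix2w('top',*P(c2,5,u,v),z=z)[:2] for u,v in((525,128),(510,322))]); print('div',d.tolist())
    print('btn',pix2w('top',*P(c1,4.4,332,283),z=.137),pix2w('scene',*P(c4,4.5,329,158),z=.137))
    d=np.load('pics/top0.npz')['d']
    for n,(u,v) in dict(lab=(245,211),btn=(205,224),bay=(418,214),rackbase=(360,200),newtop=(352,193)).items(): print(n,pix2w('top',u,v,d=d[v,u]))
E
python3 fit.py
```

```text
tester top [0.5101 0.1524] -1.1394988351786404 res [[-0.2, 0.0], [0.2, 0.2], [0.5, -0.3], [0.5, 0.4], [-0.4, -0.3], [-0.6, -0.0]]
tester scene [0.5129 0.1495] -2.1820211978510518 res [[0.3, 0.3], [-0.3, -0.4]]
tester both [0.5103 0.152 ] -1.3083575316981162 res [[0.0, 0.1], [0.3, 0.3], [0.7, -0.3], [0.7, 0.3], [-0.2, -0.4], [-0.5, -0.1], [0.8, -0.7], [-0.4, -0.7]]
rack top [ 0.5476 -0.1613] -16.77400978071619 res [[-0.2, 0.0], [-0.3, 0.2], [0.3, -0.0], [0.1, -0.3]]
rack scene [ 0.5478 -0.1646] -17.63520712059272 res [[0.4, -0.2], [-0.3, -0.1], [-0.1, 0.3]]
rack both [ 0.5475 -0.1627] -17.15793871169783 res [[0.4, -0.0], [0.3, 0.5], [0.7, 0.2], [0.6, -0.3], [0.7, -0.9], [0.3, -0.6], [0.3, -0.1]]
tray 0.014 [[0.5781385514986948, -0.28028824743091385], [0.5631613578370824, -0.45178756399328274], [0.4485254084238077, -0.44154739735904336], [0.46169778091614616, -0.2709300729983696]] [np.float64(0.11681621669343532), np.float64(0.1721520604330284), np.float64(0.11509240596398994), np.float64(0.17112505009224185)]
div [[0.5674836968287374, -0.36194291085323993], [0.4600244104031589, -0.35483050280372996]]
tray 0.018 [[0.5778207190316356, -0.279472953160287], [0.5628900220579228, -0.4504398502068664], [0.4486099598744173, -0.44023147416322694], [0.4617414387449924, -0.270143831174131]] [np.float64(0.11645356082532488), np.float64(0.17161761447432056), np.float64(0.1147351016651584), np.float64(0.17059379248646336)]
div [[0.5671989423510132, -0.3608741197335719], [0.46007326320966524, -0.353783792150187]]
btn [0.4719 0.2432 0.137 ] [0.4715 0.2402 0.137 ]
lab [0.5085 0.1538 0.0713]
btn [0.4717 0.2448 0.1305]
bay [ 0.5144 -0.3183  0.0066]
rackbase [ 0.5466 -0.1514  0.0521]
newtop [ 0.5634 -0.1277  0.073 ]
```

The old module is the blue-labelled block in the nest at (247,211). Things it could be confused with are the tray mate at (450,215), the turquoise decoys at (206,146) and (258,271), and the two rack modules at about (351,193) and (366,200). Crop c1 shows the nest block clearly, blue and white between four black locators. The next module is the one in the rack's left (+y) slot: in crop c3 it is the right-hand module at (360,190), with its gold pads facing the middle slot.

I'll move to a hover above the nest.

```bash
R='x'; python3 -m handwheel '[{"hand":0.4,"dx":1.3,"dy":3.6,"wz":0.057},{"hand":0.4,"dx":1.3,"dy":3.6,"wz":0.057},{"hand":0.4,"dx":1.3,"dy":3.6,"wz":0.057},{"hand":0.4,"dx":1.3,"dy":3.6,"wz":0.057},{"hand":0.4,"dx":1.3,"dy":3.6,"wz":0.057},{"hand":0.4,"dx":1.3,"dy":3.6,"wz":0.057},{"hand":0.4,"dx":1.3,"dy":3.6,"wz":0.057},{"hand":0.4,"dx":1.3,"dy":3.6,"wz":0.057},{"hand":0.4,"dx":1.3,"dy":3.6,"wz":0.057},{"hand":0.4,"dx":1.3,"dy":3.6,"wz":0.057}]'
python3 -m handwheel '[{"hand":0.4,"dx":1.3,"dy":3.6,"wz":0.057},{"hand":0.4,"dx":1.3,"dy":3.6,"wz":0.057},{"hand":0.4,"dx":1.3,"dy":3.6,"wz":0.057},{"hand":0.4,"dx":1.3,"dy":3.6,"wz":0.057},{"hand":0.4,"dx":1.3,"dy":3.6,"wz":0.057},{"hand":0.4,"dx":1.3,"dy":3.6,"wz":0.057},{"hand":0.4,"dx":1.3,"dy":3.6,"wz":0.057},{"hand":0.4,"dx":1.3,"dy":3.6,"wz":0.057},{"hand":0.4,"dx":1.3,"dy":3.6,"wz":0.057},{"hand":0.4,"dx":1.3,"dy":3.6,"wz":0.051}]'
```

```text
invalid input
invalid input
```

```bash
cat > st.py <<'E'
from h import *
np.set_printoptions(precision=4,suppress=True)
s=bot.read_state(); r=s['tcp_rot']
print('t',s['time_s'],'p',s['position'],'F',s['force'],'open',round(s['opening']*87,1),'hold',s['position']-bot.hold_point_z*r[:,2]); print('jaw yaw',np.degrees(np.arctan2(r[1,1],r[0,1])),'z',r[:,2],'j',s['joint_positions'].round(1))
E
python3 - <<'E'
from h import *
grab('top','top1'); grab('scene','scene1')
crop('top1',180,150,330,260,5,'d1'); crop('scene1',260,60,420,220,3.7,'d2')
E
python3 st.py
```

```text
t 0.2 p [ 0.2501 -0.5723  0.2219] F [-0.3053 -0.4093 -0.1158] open 87.2 hold [ 0.2501 -0.5723  0.2406]
jaw yaw -66.4064519371131 z [-0.0003  0.0013 -1.    ] j [-76.6  30.3  82.1  -0.   67.7 -10.2]
```

View pics/d1.png

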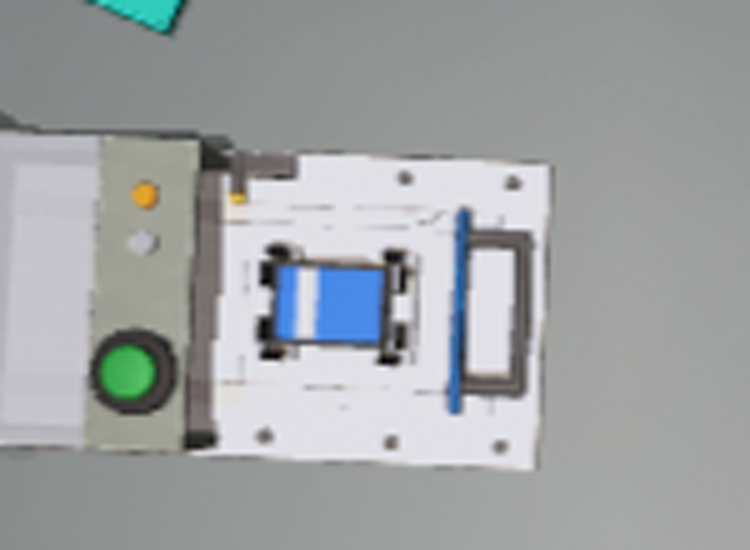

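View pics/d2.png

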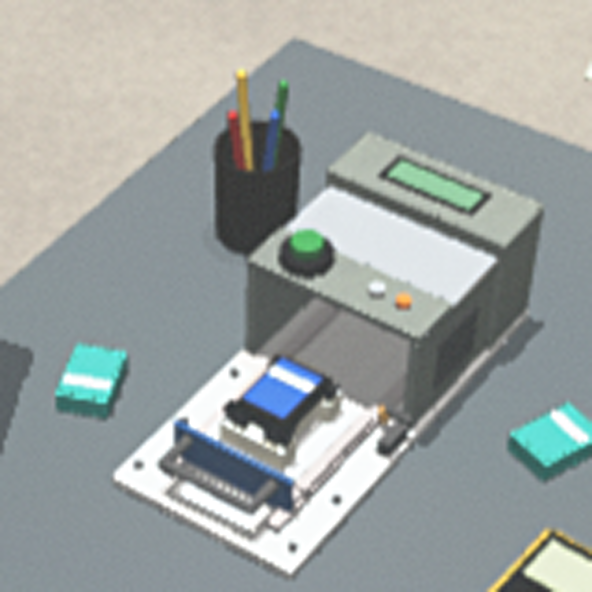

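Every row was refused, so all the keys are probably required. The picture is unchanged, with the nest label still at (246,211).

```bash
python3 -m handwheel '[{"hand":0.4,"dx":1.3,"dy":3.6,"dz":0,"wx":0,"wy":0,"wz":0.057},{"hand":0.4,"dx":1.3,"dy":3.6,"dz":0,"wx":0,"wy":0,"wz":0.057},{"hand":0.4,"dx":1.3,"dy":3.6,"dz":0,"wx":0,"wy":0,"wz":0.057},{"hand":0.4,"dx":1.3,"dy":3.6,"dz":0,"wx":0,"wy":0,"wz":0.057},{"hand":0.4,"dx":1.3,"dy":3.6,"dz":0,"wx":0,"wy":0,"wz":0.057},{"hand":0.4,"dx":1.3,"dy":3.6,"dz":0,"wx":0,"wy":0,"wz":0.057},{"hand":0.4,"dx":1.3,"dy":3.6,"dz":0,"wx":0,"wy":0,"wz":0.057},{"hand":0.4,"dx":1.3,"dy":3.6,"dz":0,"wx":0,"wy":0,"wz":0.057},{"hand":0.4,"dx":1.3,"dy":3.6,"dz":0,"wx":0,"wy":0,"wz":0.057},{"hand":0.4,"dx":1.3,"dy":3.6,"dz":0,"wx":0,"wy":0,"wz":0.057}]' && python3 -m handwheel '[{"hand":0.4,"dx":1.3,"dy":3.6,"dz":0,"wx":0,"wy":0,"wz":0.057},{"hand":0.4,"dx":1.3,"dy":3.6,"dz":0,"wx":0,"wy":0,"wz":0.057},{"hand":0.4,"dx":1.3,"dy":3.6,"dz":0,"wx":0,"wy":0,"wz":0.057},{"hand":0.4,"dx":1.3,"dy":3.6,"dz":0,"wx":0,"wy":0,"wz":0.057},{"hand":0.4,"dx":1.3,"dy":3.6,"dz":0,"wx":0,"wy":0,"wz":0.057},{"hand":0.4,"dx":1.3,"dy":3.6,"dz":0,"wx":0,"wy":0,"wz":0.057},{"hand":0.4,"dx":1.3,"dy":3.6,"dz":0,"wx":0,"wy":0,"wz":0.057},{"hand":0.4,"dx":1.3,"dy":3.6,"dz":0,"wx":0,"wy":0,"wz":0.057},{"hand":0.4,"dx":1.3,"dy":3.6,"dz":0,"wx":0,"wy":0,"wz":0.057},{"hand":0.4,"dx":0,"dy":0,"dz":0,"wx":0,"wy":0,"wz":0.05}]'; python3 st.py
```

```text
time_s: 1.2
position: [0.3804, -0.2113, 0.2226]
tcp_rot: [[0.554, 0.833, 0.0], [0.833, -0.554, -0.0], [0.0, 0.0, -1.0]]
force: [0.7, -1.0, -0.0]
opening: 0.696
time_s: 2.2
position: [0.4987, 0.1152, 0.2227]
tcp_rot: [[0.019, 1.0, 0.002], [1.0, -0.019, 0.002], [0.002, 0.002, -1.0]]
force: [-0.4, -0.4, -0.8]
opening: 0.7
t 2.2 p [0.4987 0.1152 0.2227] F [-0.4389 -0.4106 -0.775 ] open 60.9 hold [0.4986 0.1151 0.2414]
jaw yaw -1.0987766728670298 z [ 0.0022  0.0015 -1.    ] j [ 0.4 21.5 98.3  0.1 60.1  1.5]
```

```bash
python3 -m handwheel '[{"hand":0.4,"dx":1.1,"dy":3.5,"dz":-2,"wx":0,"wy":0,"wz":0},{"hand":0.4,"dx":0,"dy":0,"dz":-4,"wx":0,"wy":0,"wz":0},{"hand":0.4,"dx":0,"dy":0,"dz":-3,"wx":0,"wy":0,"wz":0},{"hand":0.4,"dx":0,"dy":0,"dz":-2,"wx":0,"wy":0,"wz":0},{"hand":0.4,"dx":0,"dy":0,"dz":0,"wx":0,"wy":0,"wz":0}]'
python3 - <<'E'
from h import *
grab('top','top2'); grab('scene','scene2')
crop('top2',180,120,330,260,5,'e1'); crop('scene2',280,100,400,220,5,'e2')
s=bot.read_state();p=s['position'];r=s['tcp_rot']
for n in('top','scene'):
  print(n,[w2pix(n,p+r[:,1]*k).round(1).tolist() for k in(-.0305,0,.0305)])
E
python3 st.py
```

```text
time_s: 2.7
position: [0.5058, 0.1462, 0.1099]
tcp_rot: [[0.026, 1.0, -0.007], [1.0, -0.026, -0.0], [-0.001, -0.007, -1.0]]
force: [-0.4, -0.1, 0.1]
opening: 0.699
top [[245.0, 222.6], [245.7, 210.7], [246.4, 198.8]]
scene [[326.4, 149.7], [335.3, 154.0], [344.4, 158.4]]
t 2.8 p [0.5083 0.1463 0.1126] F [0.0066 0.1856 0.216 ] open 60.9 hold [0.5083 0.1463 0.1313]
jaw yaw -1.4929166912729803 z [-0.0004  0.     -1.    ] j [  3.9  32.2 101.6   0.   46.2   5.4]
```

View pics/e1.png

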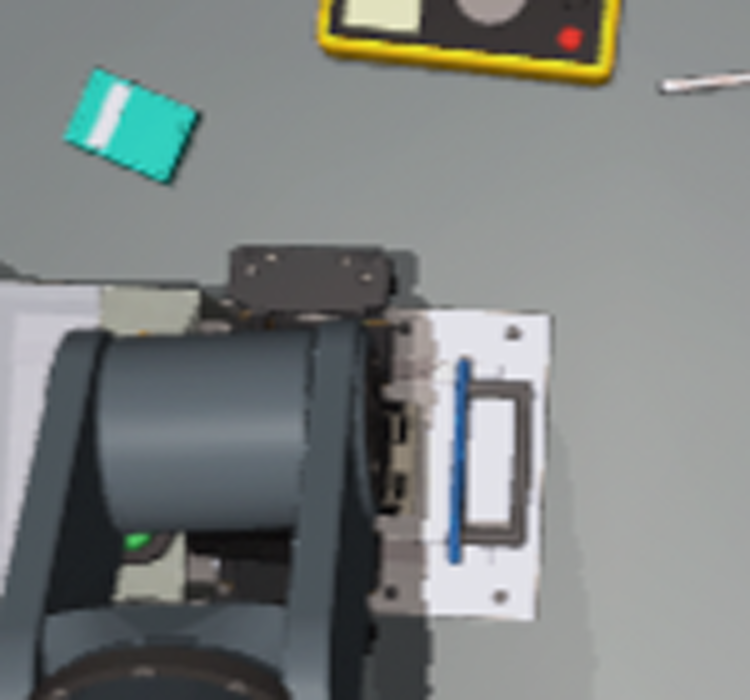

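View pics/e2.png

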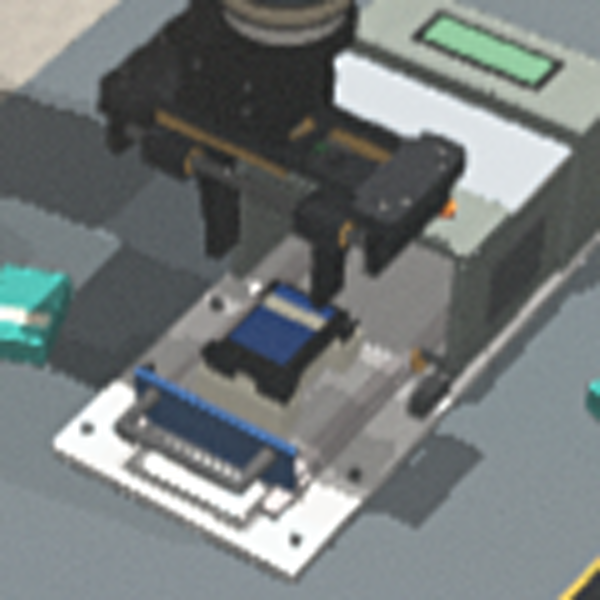

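Run:
```python
from h import *
p=np.load('pics/scene0.npz')['p'].astype(int); t=np.load('pics/top0.npz')['p'].astype(int)
def blob(im,u0,v0,u1,v1,n,z):
    s=im[v0:v1,u0:u1]; m=((s[...,2]>s[...,0]+60))|((s.min(-1)>170)&(s[...,2]>=s[...,0]-5)) if n=='x' else (s[...,2]>s[...,0]+60)
    m=m.astype(np.uint8); k,l,st,c=cv2.connectedComponentsWithStats(m); i=1+np.argmax(st[1:,4]); print(n,st[i],c[i])
    pts=np.argwhere(l==i)[:,::-1].astype(np.float32)+[u0,v0]; r=cv2.minAreaRect(pts.astype(np.float32)); print(r); return r
blob(t,228,195,268,228,'top',.068); blob(p,318,150,355,182,'scene',.068)
crop('scene0',310,145,365,195,12,'f1'); crop('top0',225,190,270,230,14,'f2')
```

```text
top [ 15   8  14  16 192] [21.21875    15.55208333]
((249.0689697265625, 210.6724395751953), (13.204231262207031, 14.44991397857666), 4.763641834259033)
scene [  8  11  17  12 121] [15.97520661 16.61157025]
((334.0, 166.50001525878906), (14.758047103881836, 8.944271087646484), 26.56505012512207)
```

View pics/f1.png

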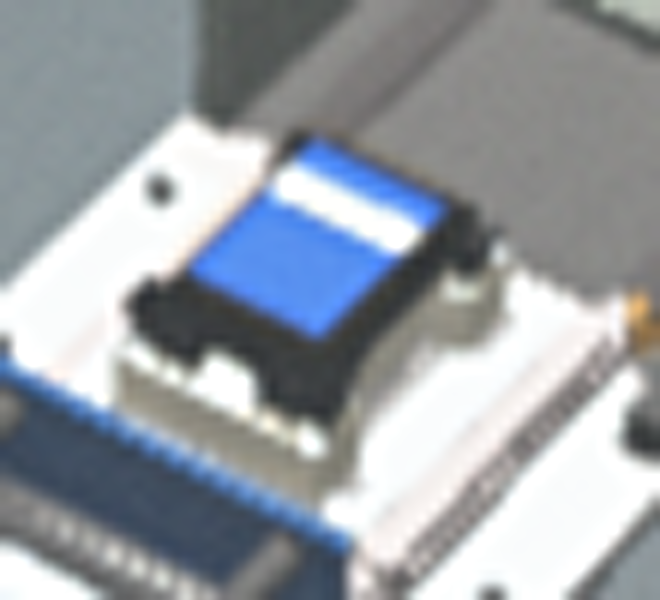

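View pics/f2.png

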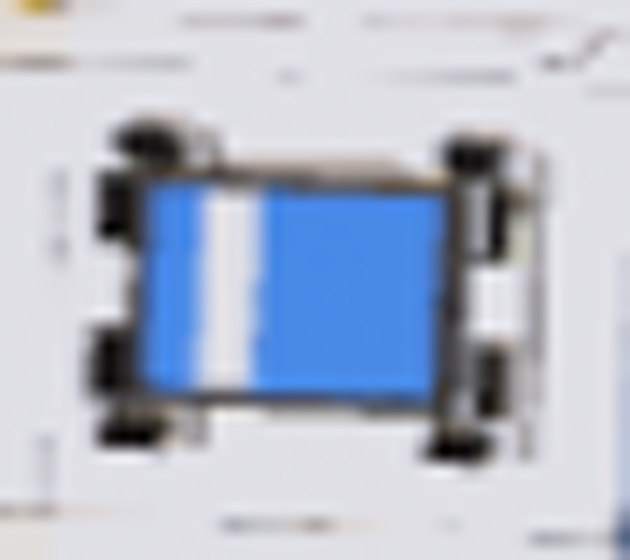

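Run:
```python
from fit import *
print(pix2w('scene',335.96,164.4,z=.068),pix2w('top',245.4,210.3,z=.068))
g=lambda l,u,v:('top',l,P((225,190),14,u,v)); m=lambda l,u,v:('scene',l,P((310,145),12,u,v))
a,b=.0193,.0275
o=[g((a,b,.068),147,182),g((a,-b,.068),445,192),g((-a,-b,.068),434,400),g((-a,b,.068),145,390)]
q=[m((-a,b,.068),312,138),m((a,b,.068),447,210),m((a,-b,.068),320,338),m((-a,-b,.068),190,265)]
fit('t',o,[.51,.15,0]);fit('s',q,[.51,.15,0]);fit('both',o+q,[.51,.15,0])
```

```text
[0.5083 0.1518 0.068 ] [0.5105 0.1532 0.068 ]
t [0.5104 0.1531] -0.2569731560500902 res [[0.3, 0.2], [-0.2, 0.1], [0.0, -0.2], [-0.1, -0.1]]
s [0.5081 0.1523] -1.039548902724738 res [[0.3, 0.2], [0.1, -0.4], [-0.0, -0.2], [-0.4, 0.3]]
both [0.5094 0.1526] -0.5780432910453657 res [[0.5, 0.5], [-0.0, 0.6], [0.1, 0.3], [0.0, 0.2], [0.7, 0.3], [0.5, -0.4], [0.5, -0.1], [0.1, 0.5]]
```

```bash
python3 -m handwheel '[{"hand":0.4,"dx":0.1,"dy":0.6,"dz":-1,"wx":0,"wy":0,"wz":0.005},{"hand":0.4,"dx":0,"dy":0,"dz":-1.5,"wx":0,"wy":0,"wz":0},{"hand":0.4,"dx":0,"dy":0,"dz":-1.5,"wx":0,"wy":0,"wz":0},{"hand":0.4,"dx":0,"dy":0,"dz":-1,"wx":0,"wy":0,"wz":0},{"hand":0.4,"dx":0,"dy":0,"dz":-1,"wx":0,"wy":0,"wz":0},{"hand":0.4,"dx":0,"dy":0,"dz":-1,"wx":0,"wy":0,"wz":0},{"hand":0.4,"dx":0,"dy":0,"dz":0,"wx":0,"wy":0,"wz":0}]'
python3 - <<'E'
from h import *
grab('scene','scene3'); crop('scene3',280,100,400,220,5,'g2')
E
python3 st.py
```

```text
time_s: 3.5
position: [0.5085, 0.1522, 0.0415]
tcp_rot: [[0.021, 1.0, -0.002], [1.0, -0.021, -0.0], [-0.0, -0.002, -1.0]]
force: [0.7, 0.1, 0.6]
opening: 0.699
t 3.55 p [0.5089 0.1523 0.042 ] F [ 0.6664 -0.0829 -0.0399] open 60.6 hold [0.5089 0.1523 0.0607]
jaw yaw -1.205748336338014 z [-0.0011 -0.0001 -1.    ] j [  4.6  39.4 103.3   0.   37.3   5.8]
```

View pics/g2.png

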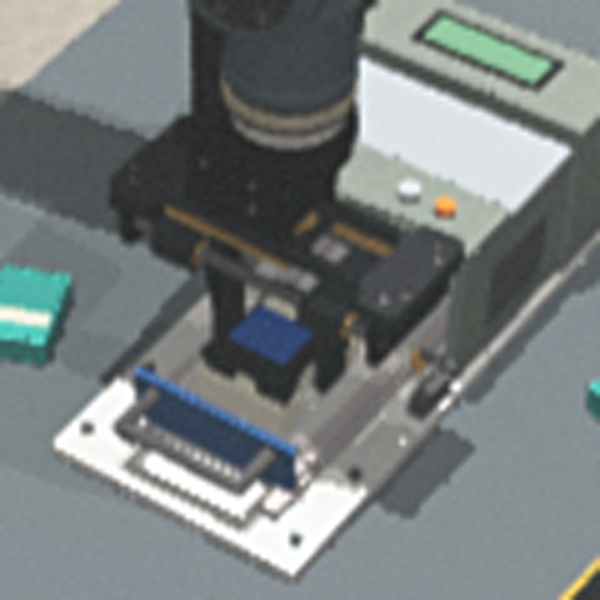

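The fingers straddle the module, at about (325,170) and (346,176) in the full picture. I'll lower a little and close.

```bash
python3 -m handwheel '[{"hand":0.4,"dx":0,"dy":0,"dz":-0.3,"wx":0,"wy":0,"wz":0},{"hand":0,"dx":0,"dy":0,"dz":0,"wx":0,"wy":0,"wz":0},{"hand":-0.3,"dx":0,"dy":0,"dz":0,"wx":0,"wy":0,"wz":0},{"hand":-0.3,"dx":0,"dy":0,"dz":0,"wx":0,"wy":0,"wz":0},{"hand":-0.3,"dx":0,"dy":0,"dz":0,"wx":0,"wy":0,"wz":0},{"hand":-0.3,"dx":0,"dy":0,"dz":0,"wx":0,"wy":0,"wz":0}]'; python3 st.py
```

```text
time_s: 4.15
position: [0.5094, 0.1523, 0.0398]
tcp_rot: [[0.021, 1.0, 0.001], [1.0, -0.021, 0.0], [0.0, 0.001, -1.0]]
force: [-0.2, -0.2, 1.9]
opening: 0.506
t 4.15 p [0.5094 0.1523 0.0398] F [-0.2237 -0.156   1.9341] open 44.0 hold [0.5094 0.1523 0.0585]
jaw yaw -1.2044478472587967 z [ 0.0007  0.     -1.    ] j [  4.6  39.7 103.4  -0.   36.9   5.8]
```

The grip reads 44.0 mm, so it is good. But the tips sit 8 mm below the module's underside and would hit the tray floor, so I'll regrip 11 mm higher before lifting.

```bash
python3 -m handwheel '[{"hand":0.2,"dx":0,"dy":0,"dz":0,"wx":0,"wy":0,"wz":0},{"hand":0.2,"dx":0,"dy":0,"dz":0,"wx":0,"wy":0,"wz":0},{"hand":0.2,"dx":0,"dy":0,"dz":0.6,"wx":0,"wy":0,"wz":0},{"hand":0.2,"dx":0,"dy":0,"dz":0.5,"wx":0,"wy":0,"wz":0},{"hand":0.2,"dx":0,"dy":0,"dz":0,"wx":0,"wy":0,"wz":0},{"hand":-0.3,"dx":0,"dy":0,"dz":0,"wx":0,"wy":0,"wz":0},{"hand":-0.3,"dx":0,"dy":0,"dz":0,"wx":0,"wy":0,"wz":0},{"hand":-0.3,"dx":0,"dy":0,"dz":0,"wx":0,"wy":0,"wz":0}]'; python3 st.py;python3 - <<'E'
from h import *
grab('scene','scene4'); crop('scene4',280,100,400,220,5,'g4')
E
```

```text
time_s: 4.95
position: [0.5092, 0.1523, 0.0506]
tcp_rot: [[0.021, 1.0, 0.0], [1.0, -0.021, -0.0], [-0.0, 0.0, -1.0]]
force: [-0.1, -0.4, 2.5]
opening: 0.501
t 4.95 p [0.5092 0.1523 0.0506] F [-0.0945 -0.3813  2.5257] open 43.6 hold [0.5092 0.1523 0.0693]
jaw yaw -1.2040781290273281 z [ 0. -0. -1.] j [  4.6  38.5 103.1  -0.   38.3   5.8]
```

View pics/g4.png

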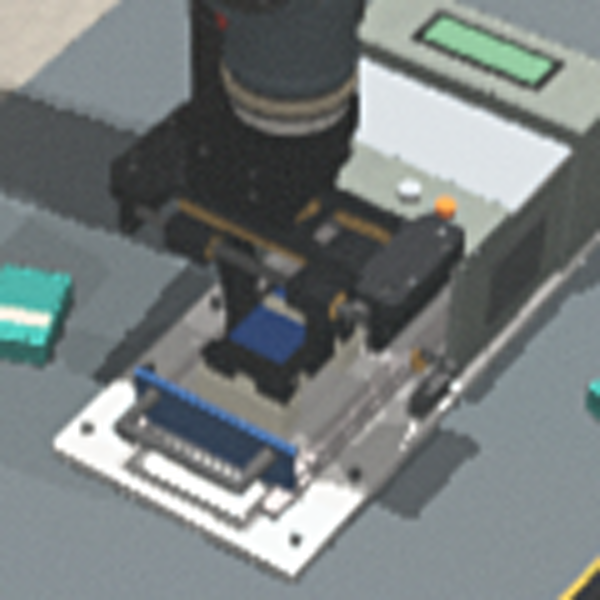

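The fingers close on the upper part of the module at (334,167). Next I'll lift.

```bash
python3 -m handwheel '[{"hand":-0.3,"dx":0,"dy":0,"dz":0.5,"wx":0,"wy":0,"wz":0},{"hand":-0.3,"dx":0,"dy":0,"dz":1,"wx":0,"wy":0,"wz":0},{"hand":-0.3,"dx":0,"dy":0,"dz":2,"wx":0,"wy":0,"wz":0},{"hand":-0.3,"dx":0,"dy":0,"dz":2.5,"wx":0,"wy":0,"wz":0},{"hand":-0.3,"dx":0,"dy":0,"dz":2.5,"wx":0,"wy":0,"wz":0},{"hand":-0.3,"dx":0,"dy":0,"dz":1.5,"wx":0,"wy":0,"wz":0},{"hand":-0.3,"dx":0,"dy":-1,"dz":0,"wx":0,"wy":0,"wz":0},{"hand":-0.3,"dx":0,"dy":-2,"dz":0,"wx":0,"wy":0,"wz":0},{"hand":-0.3,"dx":0,"dy":-3,"dz":0,"wx":0,"wy":0,"wz":0},{"hand":-0.3,"dx":0,"dy":-3,"dz":0,"wx":0,"wy":0,"wz":0}]' && python3 -m handwheel '[{"hand":-0.3,"dx":0.1,"dy":-3,"dz":0,"wx":0,"wy":0,"wz":-0.006},{"hand":-0.3,"dx":0.1,"dy":-3,"dz":0,"wx":0,"wy":0,"wz":-0.006},{"hand":-0.3,"dx":0.1,"dy":-3,"dz":0,"wx":0,"wy":0,"wz":-0.006},{"hand":-0.3,"dx":0.1,"dy":-3,"dz":0,"wx":0,"wy":0,"wz":-0.006},{"hand":-0.3,"dx":0.1,"dy":-3,"dz":0,"wx":0,"wy":0,"wz":-0.006},{"hand":-0.3,"dx":0.1,"dy":-3,"dz":0,"wx":0,"wy":0,"wz":-0.006},{"hand":-0.3,"dx":0.1,"dy":-3,"dz":0,"wx":0,"wy":0,"wz":-0.006},{"hand":-0.3,"dx":0,"dy":-3,"dz":0,"wx":0,"wy":0,"wz":-0.006},{"hand":-0.3,"dx":0,"dy":-3,"dz":0,"wx":0,"wy":0,"wz":-0.006},{"hand":-0.3,"dx":0,"dy":-3,"dz":0,"wx":0,"wy":0,"wz":-0.006}]' && python3 -m handwheel '[{"hand":-0.3,"dx":0,"dy":-3,"dz":0,"wx":0,"wy":0,"wz":0},{"hand":-0.3,"dx":0,"dy":-3,"dz":0,"wx":0,"wy":0,"wz":0},{"hand":-0.3,"dx":0,"dy":-2,"dz":-1,"wx":0,"wy":0,"wz":0},{"hand":-0.3,"dx":0,"dy":0,"dz":-3,"wx":0,"wy":0,"wz":0},{"hand":-0.3,"dx":0,"dy":0,"dz":-3,"wx":0,"wy":0,"wz":0},{"hand":-0.3,"dx":0,"dy":0,"dz":0,"wx":0,"wy":0,"wz":0},{"hand":-0.3,"dx":0,"dy":0,"dz":0,"wx":0,"wy":0,"wz":0}]'; python3 st.py
python3 - <<'E'
from h import *
grab('scene','scene5'); crop('scene5',150,220,290,350,5,'g5')
E
```

```text
time_s: 6.0
position: [0.5082, 0.0611, 0.1499]
tcp_rot: [[0.02, 1.0, -0.002], [1.0, -0.02, -0.0], [-0.0, -0.002, -1.0]]
force: [0.4, -0.7, -1.3]
opening: 0.5
time_s: 7.0
position: [0.5148, -0.2391, 0.1496]
tcp_rot: [[0.082, 0.997, -0.002], [0.997, -0.082, 0.001], [0.001, -0.002, -1.0]]
force: [0.6, 0.7, -1.2]
opening: 0.508
time_s: 7.7
position: [0.5153, -0.317, 0.0794]
tcp_rot: [[0.081, 0.997, -0.002], [0.997, -0.081, 0.002], [0.002, -0.003, -1.0]]
force: [0.6, -0.0, -0.2]
opening: 0.502
t 7.7 p [ 0.5153 -0.317   0.0794] F [ 0.5959 -0.0461 -0.2338] open 43.6 hold [ 0.5153 -0.3171  0.0981]
jaw yaw -4.638736285406485 z [-0.0024  0.0022 -1.    ] j [-42.2  39.5  91.4   0.   49.3 -37.5]
```

View pics/g5.png

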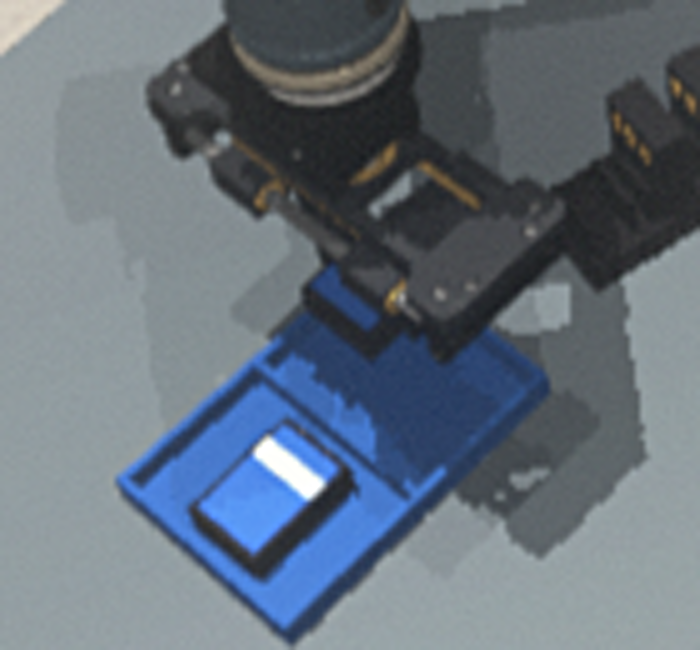

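```bash
python3 -m handwheel '[{"hand":-0.3,"dx":0,"dy":-0.3,"dz":-2,"wx":0,"wy":0,"wz":0},{"hand":-0.3,"dx":0,"dy":0,"dz":-2,"wx":0,"wy":0,"wz":0},{"hand":-0.3,"dx":0,"dy":0,"dz":-1.5,"wx":0,"wy":0,"wz":0},{"hand":-0.3,"dx":0,"dy":0,"dz":-1,"wx":0,"wy":0,"wz":0},{"hand":-0.3,"dx":0,"dy":0,"dz":-0.5,"wx":0,"wy":0,"wz":0},{"hand":-0.3,"dx":0,"dy":0,"dz":0,"wx":0,"wy":0,"wz":0},{"hand":-0.3,"dx":0,"dy":0,"dz":0,"wx":0,"wy":0,"wz":0}]'; python3 st.py
python3 - <<'E'
from h import *
grab('scene','scene6'); crop('scene6',150,220,290,350,5,'g6')
E
```

```text
time_s: 8.45
position: [0.5166, -0.321, 0.0111]
tcp_rot: [[0.081, 0.997, 0.001], [0.997, -0.081, -0.001], [-0.001, 0.001, -1.0]]
force: [0.0, 0.0, -0.5]
opening: 0.505
t 8.45 p [ 0.5166 -0.321   0.0111] F [ 0.0036  0.005  -0.5201] open 43.9 hold [ 0.5166 -0.321   0.0298]
jaw yaw -4.635885957882969 z [ 0.0008 -0.0007 -1.    ] j [-42.4  45.8  92.4   0.   41.8 -37.7]
```

View pics/g6.png

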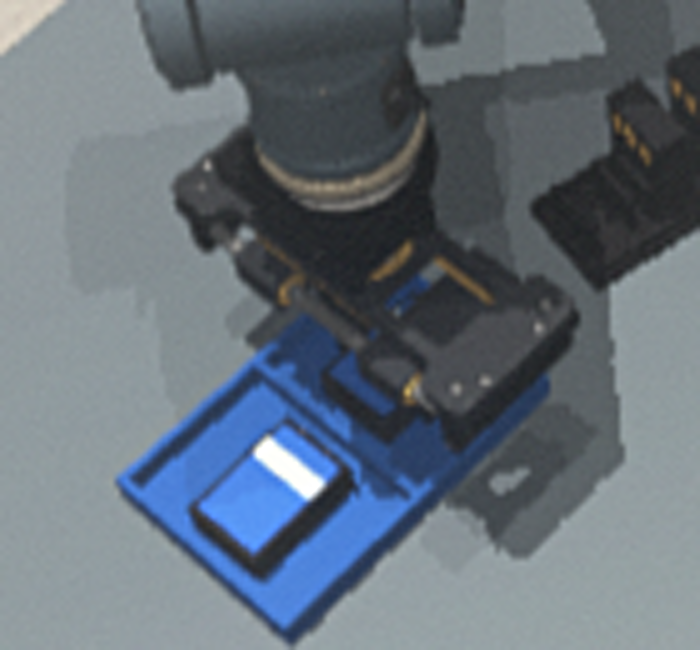

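The module is inside the bay, at about (224,300) in the full picture, clear of the divider. I'll lower slowly to contact.

```bash
python3 -m handwheel '[{"hand":-0.3,"dx":0,"dy":0,"dz":-0.2,"wx":0,"wy":0,"wz":0},{"hand":-0.3,"dx":0,"dy":0,"dz":-0.1,"wx":0,"wy":0,"wz":0},{"hand":-0.3,"dx":0,"dy":0,"dz":-0.1,"wx":0,"wy":0,"wz":0},{"hand":-0.3,"dx":0,"dy":0,"dz":0,"wx":0,"wy":0,"wz":0},{"hand":-0.3,"dx":0,"dy":0,"dz":0,"wx":0,"wy":0,"wz":0}]'
```

```text
time_s: 9.0
position: [0.5163, -0.3208, 0.0066]
tcp_rot: [[0.081, 0.997, 0.0], [0.997, -0.081, -0.0], [-0.0, 0.0, -1.0]]
force: [-0.3, -0.1, -0.3]
opening: 0.503
```

```bash
python3 -m handwheel '[{"hand":-0.3,"dx":0,"dy":0,"dz":-0.05,"wx":0,"wy":0,"wz":0},{"hand":-0.3,"dx":0,"dy":0,"dz":-0.05,"wx":0,"wy":0,"wz":0},{"hand":-0.3,"dx":0,"dy":0,"dz":0,"wx":0,"wy":0,"wz":0}]'
```

```text
time_s: 9.3
position: [0.5163, -0.3208, 0.0066]
tcp_rot: [[0.081, 0.997, 0.0], [0.997, -0.081, -0.0], [-0.0, 0.0, -1.0]]
force: [-1.7, 1.1, 6.5]
opening: 0.503
```

Contact reads 6.5 N upward, so I'll release and lift. Meanwhile I'll refine the rack module's pose from the first pictures.

```bash
python3 -m handwheel '[{"hand":0.3,"dx":0,"dy":0,"dz":0,"wx":0,"wy":0,"wz":0},{"hand":0.3,"dx":0,"dy":0,"dz":0,"wx":0,"wy":0,"wz":0},{"hand":0.3,"dx":0,"dy":0,"dz":1,"wx":0,"wy":0,"wz":0},{"hand":0.3,"dx":0,"dy":0,"dz":2,"wx":0,"wy":0,"wz":0},{"hand":0.3,"dx":0,"dy":0,"dz":4,"wx":0,"wy":0,"wz":0},{"hand":0.3,"dx":0,"dy":0,"dz":5,"wx":0,"wy":0,"wz":0},{"hand":0.3,"dx":0,"dy":0,"dz":5,"wx":0,"wy":0,"wz":0},{"hand":0.3,"dx":0,"dy":2,"dz":2,"wx":0,"wy":0,"wz":-0.07},{"hand":0.3,"dx":0,"dy":4,"dz":1,"wx":0,"wy":0,"wz":-0.07},{"hand":0.3,"dx":0,"dy":4,"dz":0,"wx":0,"wy":0,"wz":-0.07}]'
python3 - <<'E'
from h import *
crop('scene0',270,220,310,265,13,'f3'); crop('top0',335,175,390,225,13,'f4')
grab('scene','scene7'); crop('scene7',150,220,290,350,5,'g7')
E
python3 st.py
```

```text
time_s: 10.3
position: [0.5172, -0.221, 0.2084]
tcp_rot: [[0.291, 0.957, 0.005], [0.957, -0.291, -0.003], [-0.001, 0.006, -1.0]]
force: [-0.1, 0.4, -0.8]
opening: 0.645
t 10.35 p [ 0.5148 -0.2129  0.207 ] F [-2.2048  3.8411 -1.0927] open 56.5 hold [ 0.5148 -0.213   0.2257]
jaw yaw -16.858709532540406 z [-0.0008  0.0056 -1.    ] j [-34.1  26.2  92.8   0.3  61.3 -17.4]
```

View pics/f3.png

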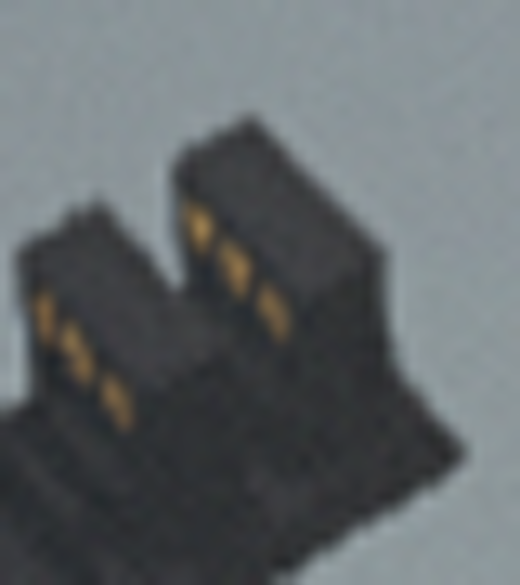

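View pics/f4.png

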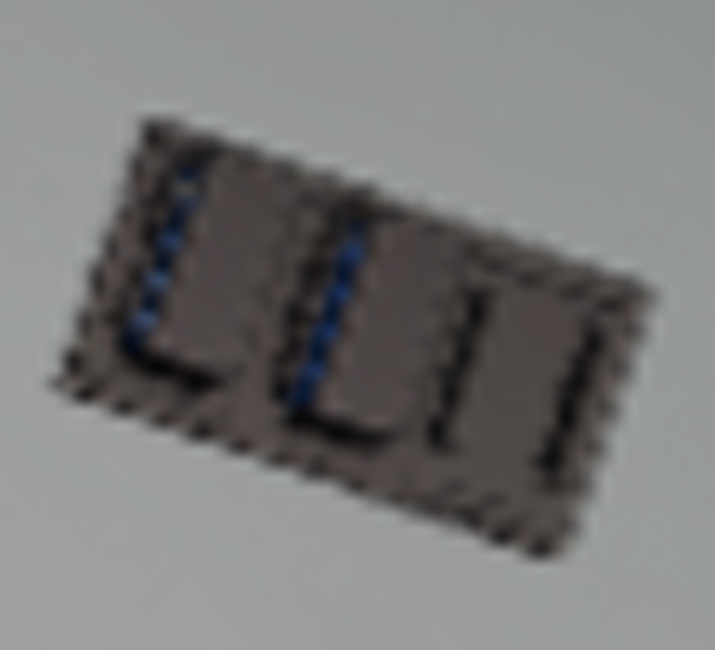

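View pics/g7.png

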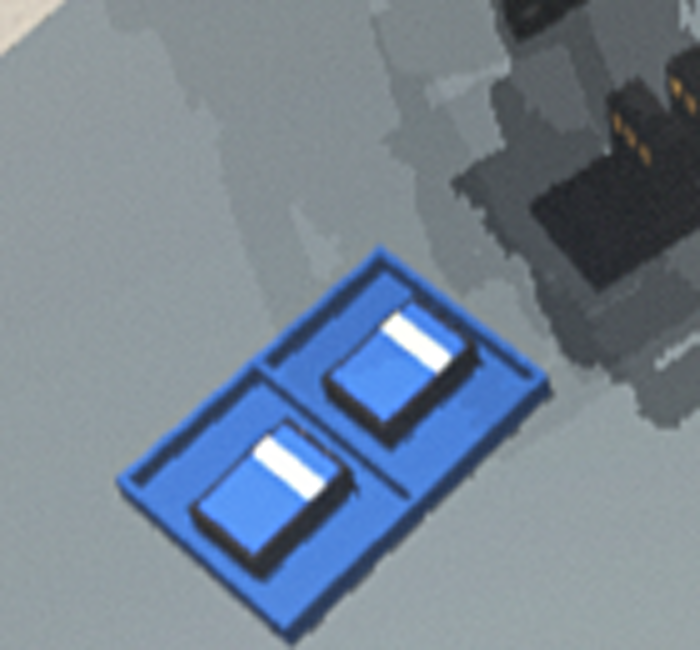

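Run:
```python
from fit import *
m=lambda l,u,v:('scene',l,P((270,220),13,u,v)); k=lambda l,u,v:('top',l,P((335,175),13,u,v))
a,b,z=.022,.010,.07
q=[m((-a,b,z),250,115),m((-a,-b,z),175,165),m((a,b,z),383,250),m((a,-b,z),310,305)]
o=[k((a,b,z),208,157),k((-a,b,z),148,347)]
fit('s',q,[.55,-.13,-.3]); fit('t',o,[.55,-.13,-.3]); fit('b',q+o,[.55,-.13,-.3])
```

```text
s [ 0.5575 -0.1293] -15.911759142309895 res [[0.1, -0.1], [-0.4, -0.0], [0.5, 0.1], [-0.2, -0.0]]
t [ 0.5581 -0.1276] -16.254966162124457 res [[0.2, -0.6], [-0.2, 0.6]]
b [ 0.5576 -0.1287] -16.1135634611414 res [[0.3, -0.3], [-0.2, -0.2], [0.7, 0.0], [-0.0, -0.1], [0.6, -0.4], [0.2, 0.8]]
```

The tested module lies label up inside the bay, at about (229,293). The new module is at (0.558,-0.1285) with yaw -16.8°. Next I'll tilt the tool -45° about the rack's x axis and go to a pre-grasp pose.

```bash
python3 -m handwheel '[{"hand":0.3,"dx":1,"dy":2,"dz":-0.6,"wx":-0.125,"wy":0.038,"wz":0},{"hand":0.3,"dx":1,"dy":2.2,"dz":-0.6,"wx":-0.125,"wy":0.038,"wz":0},{"hand":0.3,"dx":1,"dy":2.2,"dz":-0.6,"wx":-0.125,"wy":0.038,"wz":0},{"hand":0.3,"dx":1,"dy":2.2,"dz":-0.6,"wx":-0.125,"wy":0.038,"wz":0},{"hand":0.3,"dx":1,"dy":2.2,"dz":-0.6,"wx":-0.125,"wy":0.038,"wz":0},{"hand":0.3,"dx":0.8,"dy":2.2,"dz":-0.6,"wx":-0.125,"wy":0.038,"wz":0},{"hand":0.3,"dx":0,"dy":0,"dz":0,"wx":0,"wy":0,"wz":0},{"hand":0.3,"dx":0,"dy":0,"dz":0,"wx":0,"wy":0,"wz":0}]'; python3 st.py;  python3 - <<'E'
from h import *
grab('scene','scene8')
s=bot.read_state(); print(s['tcp_rot'])
E
```

```text
time_s: 11.15
position: [0.5741, -0.0895, 0.1685]
tcp_rot: [[0.198, 0.958, -0.205], [0.68, -0.285, -0.676], [-0.706, -0.005, -0.708]]
force: [1.0, -0.6, -0.2]
opening: 0.65
t 11.15 p [ 0.5741 -0.0895  0.1685] F [ 1.0471 -0.6082 -0.2001] open 56.6 hold [ 0.578  -0.0769  0.1818]
jaw yaw -16.587664511966178 z [-0.2053 -0.6758 -0.7079] j [  0.5  42.   84.9 -44.2  75.2  37.5]
[[ 0.20131115  0.95776864 -0.20531209]
 [ 0.67904379 -0.28751939 -0.67544957]
 [-0.70595563 -0.00344037 -0.70824771]]
```

View pics/scene8.png

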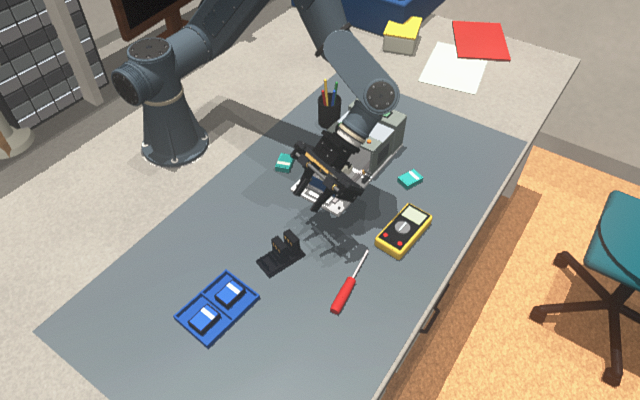

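The tool is tilted and clear, with the gripper at (330,180) in the picture and the hood to its right. I'll go down to the pre-grasp pose.

```bash
python3 -m handwheel '[{"hand":0.3,"dx":0,"dy":0.9,"dz":-3,"wx":0,"wy":0,"wz":0},{"hand":0.3,"dx":0,"dy":0,"dz":-3,"wx":0,"wy":0,"wz":0},{"hand":0.3,"dx":-0.3,"dy":-0.9,"dz":-2.6,"wx":0,"wy":0,"wz":0},{"hand":0.3,"dx":-0.3,"dy":-1,"dz":-1,"wx":0,"wy":0,"wz":0},{"hand":0.3,"dx":-0.3,"dy":-1,"dz":-1,"wx":0,"wy":0,"wz":0},{"hand":0.3,"dx":0,"dy":0,"dz":0,"wx":0,"wy":0,"wz":0},{"hand":0.3,"dx":0,"dy":0,"dz":0,"wx":0,"wy":0,"wz":0}]'; python3 st.py;  python3 - <<'E'
from h import *
grab('scene','scene9'); crop('scene9',230,180,350,290,6,'k1')
E
```

```text
time_s: 11.9
position: [0.5656, -0.1118, 0.0647]
tcp_rot: [[0.205, 0.957, -0.205], [0.678, -0.29, -0.675], [-0.706, -0.001, -0.708]]
force: [0.4, -0.3, 0.0]
opening: 0.65
t 11.9 p [ 0.5656 -0.1118  0.0647] F [ 0.3825 -0.2892  0.0204] open 56.5 hold [ 0.5694 -0.0992  0.078 ]
jaw yaw -16.84443605190054 z [-0.2053 -0.6753 -0.7084] j [ -1.5  50.2  88.3 -48.2  66.   45.6]
```

View pics/k1.png

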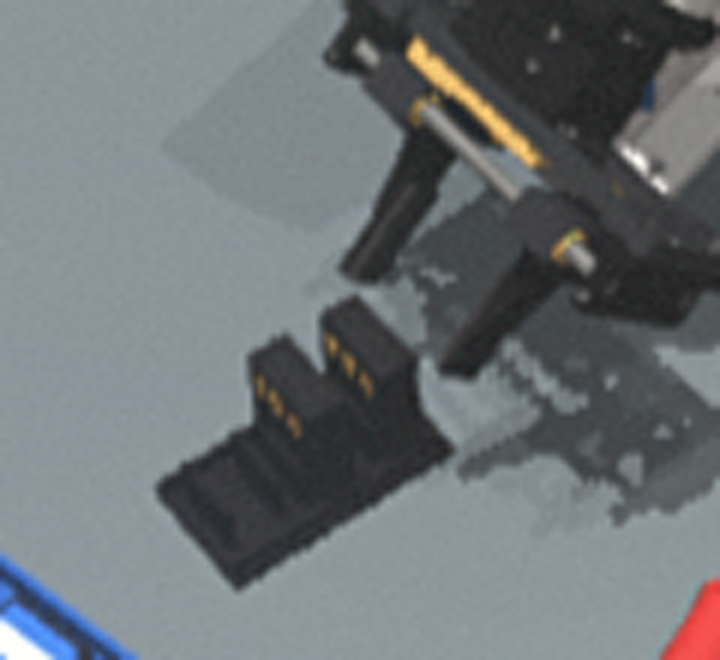

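The fingers are aligned on both sides of the end-slot module, at (362,270) and (458,370) in the crop, with the module between them. I'll advance along the tool axis.

```bash
python3 -m handwheel '[{"hand":0.3,"dx":-0.4,"dy":-0.7,"dz":-0.9,"wx":0,"wy":0,"wz":0},{"hand":0.3,"dx":-0.3,"dy":-0.7,"dz":-0.9,"wx":0,"wy":0,"wz":0},{"hand":0.3,"dx":-0.3,"dy":-0.7,"dz":-0.9,"wx":0,"wy":0,"wz":0},{"hand":0.3,"dx":-0.2,"dy":-0.8,"dz":-0.9,"wx":0,"wy":0,"wz":0},{"hand":0.3,"dx":0,"dy":0,"dz":0,"wx":0,"wy":0,"wz":0},{"hand":0.3,"dx":0,"dy":0,"dz":0,"wx":0,"wy":0,"wz":0}]'; python3 st.py;  python3 - <<'E'
from h import *
grab('scene','scene10'); crop('scene10',230,180,350,290,6,'k2')
E
```

```text
time_s: 12.55
position: [0.5528, -0.1401, 0.027]
tcp_rot: [[0.202, 0.957, -0.206], [0.679, -0.289, -0.675], [-0.706, -0.004, -0.708]]
force: [-0.1, 1.1, -0.3]
opening: 0.651
t 12.55 p [ 0.5528 -0.1401  0.027 ] F [-0.0777  1.0654 -0.3316] open 56.6 hold [ 0.5567 -0.1274  0.0402]
jaw yaw -16.774608666649716 z [-0.2065 -0.6754 -0.708 ] j [ -4.2  53.1  90.7 -51.7  61.4  48.7]
```

View pics/k2.png

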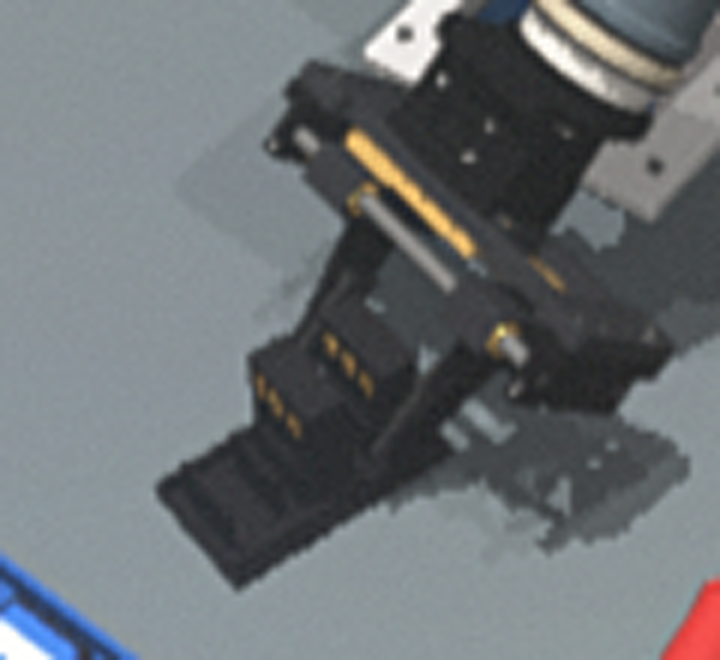

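```bash
python3 -m handwheel '[{"hand":0.3,"dx":0.1,"dy":-0.1,"dz":0.15,"wx":0,"wy":0,"wz":0},{"hand":0,"dx":0,"dy":0,"dz":0,"wx":0,"wy":0,"wz":0},{"hand":-0.3,"dx":0,"dy":0,"dz":0,"wx":0,"wy":0,"wz":0},{"hand":-0.3,"dx":0,"dy":0,"dz":0,"wx":0,"wy":0,"wz":0},{"hand":-0.3,"dx":0,"dy":0,"dz":0,"wx":0,"wy":0,"wz":0}]'; python3 st.py;python3 -m handwheel '[{"hand":-0.3,"dx":0,"dy":0,"dz":0.5,"wx":0,"wy":0,"wz":0},{"hand":-0.3,"dx":0,"dy":0,"dz":1,"wx":0,"wy":0,"wz":0},{"hand":-0.3,"dx":0,"dy":0,"dz":1.5,"wx":0,"wy":0,"wz":0},{"hand":-0.3,"dx":0,"dy":0,"dz":2,"wx":0,"wy":0,"wz":0},{"hand":-0.3,"dx":0,"dy":0,"dz":2,"wx":0,"wy":0,"wz":0},{"hand":-0.3,"dx":0,"dy":0,"dz":2,"wx":0,"wy":0,"wz":0},{"hand":-0.3,"dx":0,"dy":0,"dz":0,"wx":0,"wy":0,"wz":0}]'; python3 st.py;  python3 - <<'E'
from h import *
grab('scene','scene11'); crop('scene11',230,180,350,290,6,'k3')
E
```

```text
time_s: 13.1
position: [0.5545, -0.1406, 0.0294]
tcp_rot: [[0.202, 0.958, -0.205], [0.679, -0.288, -0.676], [-0.706, -0.002, -0.708]]
force: [0.0, 1.7, 1.2]
opening: 0.502
t 13.1 p [ 0.5545 -0.1406  0.0294] F [0.0245 1.7217 1.1874] open 43.7 hold [ 0.5583 -0.1279  0.0426]
jaw yaw -16.722373271733037 z [-0.2046 -0.6757 -0.7082] j [ -4.2  52.9  90.6 -51.6  61.5  48.5]
time_s: 13.8
position: [0.5559, -0.141, 0.1228]
tcp_rot: [[0.206, 0.958, -0.201], [0.678, -0.288, -0.676], [-0.706, 0.004, -0.709]]
force: [0.4, -0.2, -0.6]
opening: 0.503
t 13.8 p [ 0.5559 -0.141   0.1228] F [ 0.3942 -0.2389 -0.5894] open 43.7 hold [ 0.5597 -0.1283  0.136 ]
jaw yaw -16.729043432567472 z [-0.2007 -0.6764 -0.7087] j [ -4.2  44.3  90.1 -48.4  67.1  41.1]
```

View pics/k3.png

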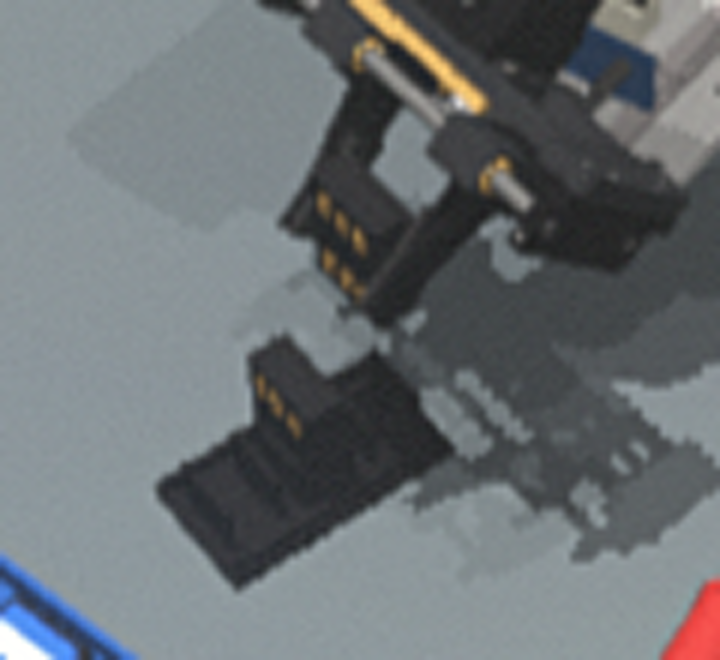

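The module is held upright and has cleared its slot, at about (285,220) in the full picture, while the mate stays at (277,245). Now I'll compute the reorientation.

Run:
```python
from h import *
from scipy.spatial.transform import Rotation as R
r=bot.read_state()['tcp_rot']
a=np.radians(-1.2); Rz=lambda t:R.from_euler('z',t).as_matrix(); 
ex=np.array([np.cos(a),np.sin(a),0]); ey=np.array([-np.sin(a),np.cos(a),0])
th=np.radians(45.1); tz=np.sin(th)*ey+np.array([0,0,-np.cos(th)]); T=np.column_stack([np.cross(ex,tz),ex,tz])
v=R.from_matrix(T@r.T).as_rotvec(); print(v,np.linalg.norm(v),v/12)
```

```text
[ 1.55471712 -0.24447624  0.21402114] 1.5883069591224122 [ 0.12955976 -0.02037302  0.0178351 ]
```

```bash
python3 -m handwheel '[{"hand":-0.3,"dx":0,"dy":0.5,"dz":1,"wx":0.065,"wy":-0.0102,"wz":0.0089},{"hand":-0.3,"dx":-0.4,"dy":1.5,"dz":1.5,"wx":0.1296,"wy":-0.0204,"wz":0.0178},{"hand":-0.3,"dx":-0.4,"dy":2.5,"dz":1.5,"wx":0.1296,"wy":-0.0204,"wz":0.0178},{"hand":-0.3,"dx":-0.4,"dy":2.5,"dz":1,"wx":0.1296,"wy":-0.0204,"wz":0.0178},{"hand":-0.3,"dx":-0.4,"dy":2.5,"dz":1,"wx":0.1296,"wy":-0.0204,"wz":0.0178},{"hand":-0.3,"dx":-0.4,"dy":2.5,"dz":0,"wx":0.1296,"wy":-0.0204,"wz":0.0178},{"hand":-0.3,"dx":-0.4,"dy":2.5,"dz":0,"wx":0.1296,"wy":-0.0204,"wz":0.0178},{"hand":-0.3,"dx":-0.4,"dy":2.5,"dz":0,"wx":0.1296,"wy":-0.0204,"wz":0.0178},{"hand":-0.3,"dx":-0.4,"dy":2.5,"dz":0,"wx":0.1296,"wy":-0.0204,"wz":0.0178},{"hand":-0.3,"dx":-0.4,"dy":2.5,"dz":0,"wx":0.1296,"wy":-0.0204,"wz":0.0178}]' && python3 -m handwheel '[{"hand":-0.3,"dx":-0.4,"dy":2.5,"dz":0,"wx":0.1296,"wy":-0.0204,"wz":0.0178},{"hand":-0.3,"dx":-0.4,"dy":2.5,"dz":0,"wx":0.1296,"wy":-0.0204,"wz":0.0178},{"hand":-0.3,"dx":-0.2,"dy":2,"dz":0,"wx":0.065,"wy":-0.0102,"wz":0.0089},{"hand":-0.3,"dx":0,"dy":0,"dz":0,"wx":0,"wy":0,"wz":0},{"hand":-0.3,"dx":0,"dy":0,"dz":0,"wx":0,"wy":0,"wz":0}]'; python3 st.py;  python3 - <<'E'
from h import *
grab('scene','scene12'); crop('scene12',270,80,400,210,5,'k4')
E
```

```text
time_s: 14.85
position: [0.5177, 0.08, 0.1792]
tcp_rot: [[0.077, 0.997, -0.003], [0.89, -0.067, 0.45], [0.448, -0.037, -0.893]]
force: [-0.3, 0.2, -1.7]
opening: 0.5
time_s: 15.35
position: [0.5079, 0.1489, 0.1783]
tcp_rot: [[0.013, 1.0, 0.011], [0.707, -0.017, 0.707], [0.707, -0.002, -0.707]]
force: [-0.6, -0.1, -1.7]
opening: 0.502
t 15.35 p [0.5079 0.1489 0.1783] F [-0.6127 -0.1005 -1.6532] open 43.6 hold [0.5077 0.1357 0.1915]
jaw yaw -0.974967820267147 z [ 0.0109  0.7069 -0.7073] j [-20.2  33.5 105.3  46.1  67.7 -47.7]
```

View pics/k4.png

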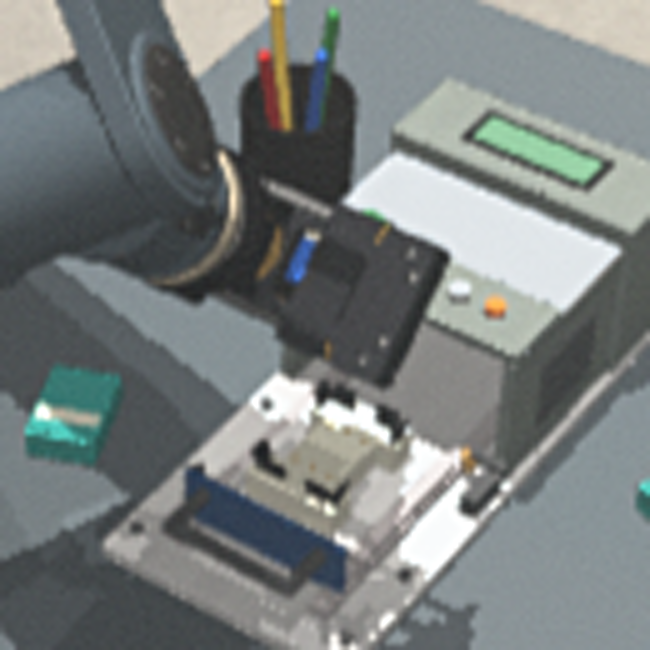

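The module is held over the nest, label up, and the empty nest is visible at about (335,170). I'll zoom in to measure the locators and check the height of the module's held side.

Run:
```python
from h import *
crop('scene12',312,150,358,190,16,'k5')
for z in(.048,.061):
  for y in(-.033,.033):
    for x in(-.024,.024):
      a=np.radians(-1.2);w=[.5093+x*np.cos(a)-y*np.sin(a),.1512+x*np.sin(a)+y*np.cos(a),z];u=w2pix('scene',w); print(x,y,z,((u-[312,150]+.5)*16-.5).round())
```

```text
-0.024 -0.033 0.048 [177. 371.]
0.024 -0.033 0.048 [397. 483.]
-0.024 0.033 0.048 [385. 167.]
0.024 0.033 0.048 [602. 273.]
-0.024 -0.033 0.061 [178. 320.]
0.024 -0.033 0.061 [399. 432.]
-0.024 0.033 0.061 [386. 115.]
0.024 0.033 0.061 [605. 221.]
```

View pics/k5.png

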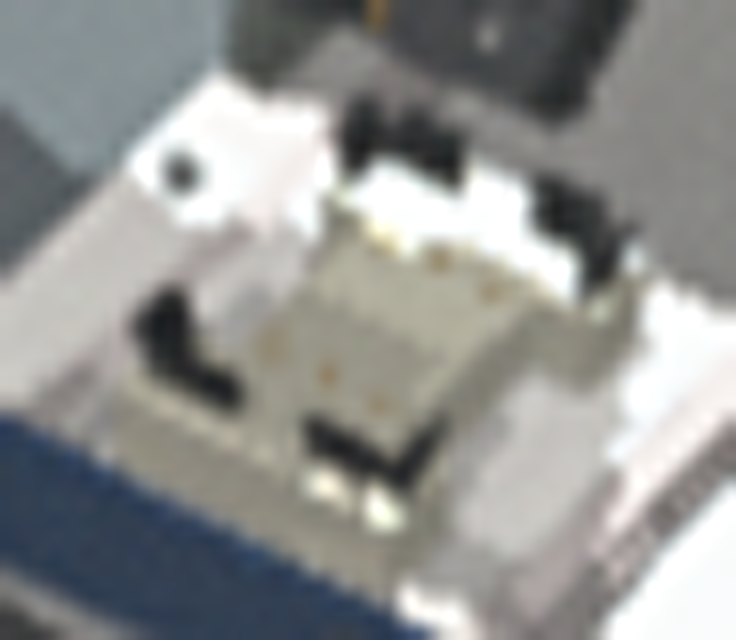

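The six contact dots in the nest average to (0.509,0.151), which agrees with my nest estimate. I'll descend to just above the locators.

```bash
python3 -m handwheel '[{"hand":-0.3,"dx":0,"dy":0.6,"dz":-2,"wx":0,"wy":0,"wz":0},{"hand":-0.3,"dx":0,"dy":0.4,"dz":-3,"wx":0,"wy":0,"wz":0},{"hand":-0.3,"dx":0,"dy":0,"dz":-2.5,"wx":0,"wy":0,"wz":0},{"hand":-0.3,"dx":0,"dy":0,"dz":-1.5,"wx":0,"wy":0,"wz":0},{"hand":-0.3,"dx":0,"dy":0,"dz":-0.8,"wx":0,"wy":0,"wz":0},{"hand":-0.3,"dx":0,"dy":0,"dz":0,"wx":0,"wy":0,"wz":0},{"hand":-0.3,"dx":0,"dy":0,"dz":0,"wx":0,"wy":0,"wz":0}]'; python3 st.py;  python3 - <<'E'
from h import *
grab('scene','scene13'); crop('scene13',290,110,380,210,6,'k6')
E
```

```text
time_s: 16.1
position: [0.5087, 0.1592, 0.0817]
tcp_rot: [[0.011, 1.0, 0.013], [0.706, -0.017, 0.708], [0.708, 0.001, -0.706]]
force: [0.6, -0.3, -1.2]
opening: 0.502
t 16.1 p [0.5087 0.1592 0.0817] F [ 0.6484 -0.2666 -1.2054] open 43.6 hold [0.5084 0.1459 0.0949]
jaw yaw -0.9840331409564176 z [ 0.0129  0.708  -0.7061] j [-19.1  44.1 107.4  51.8  58.9 -58.2]
```

View pics/k6.png

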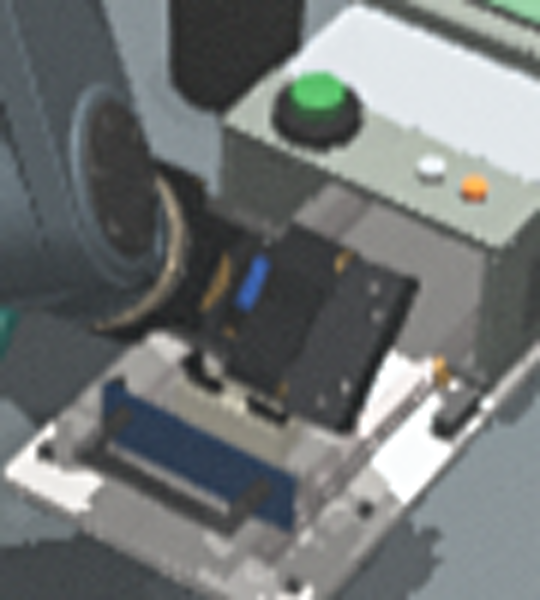

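```bash
python3 -m handwheel '[{"hand":-0.3,"dx":0.1,"dy":0.15,"dz":-1,"wx":0,"wy":0,"wz":0},{"hand":-0.3,"dx":0,"dy":0,"dz":-0.9,"wx":0,"wy":0,"wz":0},{"hand":-0.3,"dx":0,"dy":0,"dz":0,"wx":0,"wy":0,"wz":0},{"hand":-0.3,"dx":0,"dy":0,"dz":0,"wx":0,"wy":0,"wz":0}]'; python3 st.py;  python3 - <<'E'
from h import *
grab('scene','scene14'); crop('scene14',290,110,380,210,6,'k7'); grab('top','top14');crop('top14',200,160,300,260,6,'k8')
E
```

```text
time_s: 16.55
position: [0.509, 0.1609, 0.0617]
tcp_rot: [[0.013, 1.0, 0.011], [0.706, -0.017, 0.708], [0.708, -0.001, -0.706]]
force: [0.0, -0.1, -1.9]
opening: 0.499
t 16.55 p [0.509  0.1609 0.0617] F [ 0.0068 -0.0667 -1.8593] open 43.4 hold [0.5088 0.1477 0.0749]
jaw yaw -0.9806373107985183 z [ 0.0114  0.7084 -0.7057] j [-18.9  46.5 107.4  53.1  57.5 -60.1]
```

View pics/k7.png

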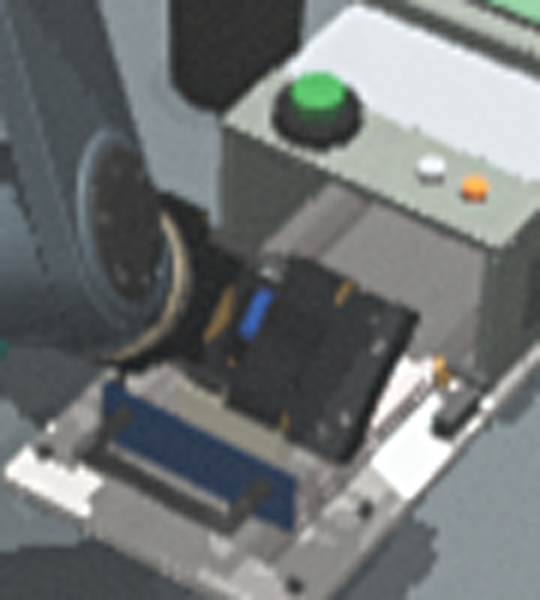

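View pics/k8.png

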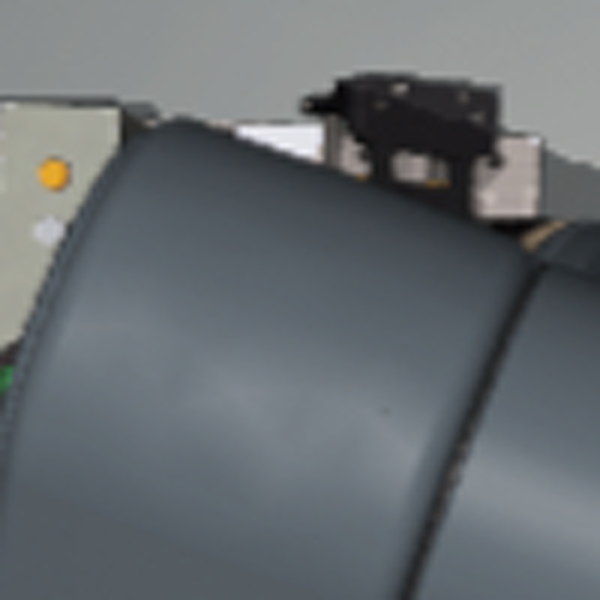

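Both views of the nest are blocked by the gripper, so I'll lower in small steps watching the force.

```bash
python3 -m handwheel '[{"hand":-0.3,"dx":0.03,"dy":0,"dz":-0.4,"wx":0,"wy":0,"wz":0},{"hand":-0.3,"dx":0,"dy":0,"dz":-0.4,"wx":0,"wy":0,"wz":0},{"hand":-0.3,"dx":0,"dy":0,"dz":0,"wx":0,"wy":0,"wz":0}]';python3 -m handwheel '[{"hand":-0.3,"dx":0,"dy":0,"dz":-0.2,"wx":0,"wy":0,"wz":0},{"hand":-0.3,"dx":0,"dy":0,"dz":-0.2,"wx":0,"wy":0,"wz":0},{"hand":-0.3,"dx":0,"dy":0,"dz":0,"wx":0,"wy":0,"wz":0}]'
```

```text
time_s: 16.95
position: [0.5093, 0.1608, 0.0536]
tcp_rot: [[0.013, 1.0, 0.012], [0.706, -0.017, 0.708], [0.708, -0.001, -0.706]]
force: [0.5, -0.6, -0.9]
opening: 0.506
time_s: 17.25
position: [0.5094, 0.1608, 0.0498]
tcp_rot: [[0.012, 1.0, 0.012], [0.706, -0.017, 0.708], [0.708, -0.0, -0.706]]
force: [-0.6, -0.3, -0.5]
opening: 0.503
```

```bash
python3 -m handwheel '[{"hand":-0.3,"dx":0,"dy":0,"dz":-0.15,"wx":0,"wy":0,"wz":0},{"hand":-0.3,"dx":0,"dy":0,"dz":-0.1,"wx":0,"wy":0,"wz":0},{"hand":-0.3,"dx":0,"dy":0,"dz":0,"wx":0,"wy":0,"wz":0}]';python3 -m handwheel '[{"hand":-0.3,"dx":0,"dy":0,"dz":-0.1,"wx":0,"wy":0,"wz":0},{"hand":-0.3,"dx":0,"dy":0,"dz":0,"wx":0,"wy":0,"wz":0}]'; python3 -m handwheel '[{"hand":-0.3,"dx":0,"dy":0,"dz":-0.05,"wx":0,"wy":0,"wz":0},{"hand":-0.3,"dx":0,"dy":0,"dz":0,"wx":0,"wy":0,"wz":0}]'
```

```text
time_s: 17.55
position: [0.5095, 0.1608, 0.0474]
tcp_rot: [[0.012, 1.0, 0.012], [0.706, -0.017, 0.708], [0.708, -0.0, -0.706]]
force: [0.8, -0.4, -0.4]
opening: 0.508
time_s: 17.75
position: [0.5095, 0.1608, 0.0465]
tcp_rot: [[0.012, 1.0, 0.012], [0.706, -0.017, 0.708], [0.708, -0.0, -0.706]]
force: [0.3, 0.2, -0.9]
opening: 0.502
time_s: 17.95
position: [0.5095, 0.1608, 0.046]
tcp_rot: [[0.012, 1.0, 0.012], [0.706, -0.017, 0.708], [0.708, -0.0, -0.706]]
force: [0.4, -0.3, -1.1]
opening: 0.504
```

```bash
for i in 1; do :; done; python3 -m handwheel '[{"hand":-0.3,"dx":0,"dy":0,"dz":-0.07,"wx":0,"wy":0,"wz":0},{"hand":-0.3,"dx":0,"dy":0,"dz":0,"wx":0,"wy":0,"wz":0}]'; python3 -m handwheel '[{"hand":-0.3,"dx":0,"dy":0,"dz":-0.05,"wx":0,"wy":0,"wz":0},{"hand":-0.3,"dx":0,"dy":0,"dz":0,"wx":0,"wy":0,"wz":0}]'
```

```text
time_s: 18.15
position: [0.5094, 0.1608, 0.0453]
tcp_rot: [[0.012, 1.0, 0.012], [0.706, -0.017, 0.708], [0.708, -0.0, -0.706]]
force: [-0.3, -0.1, -1.7]
opening: 0.506
time_s: 18.35
position: [0.5095, 0.1608, 0.0449]
tcp_rot: [[0.012, 1.0, 0.012], [0.706, -0.017, 0.708], [0.708, -0.0, -0.706]]
force: [-0.3, 0.0, -0.2]
opening: 0.503
```

```bash
python3 -m handwheel '[{"hand":-0.3,"dx":0,"dy":0,"dz":-0.05,"wx":0,"wy":0,"wz":0},{"hand":-0.3,"dx":0,"dy":0,"dz":0,"wx":0,"wy":0,"wz":0}]'; python3 -m handwheel '[{"hand":-0.3,"dx":0,"dy":0,"dz":-0.05,"wx":0,"wy":0,"wz":0},{"hand":-0.3,"dx":0,"dy":0,"dz":0,"wx":0,"wy":0,"wz":0}]'
```

```text
time_s: 18.55
position: [0.5095, 0.161, 0.0449]
tcp_rot: [[0.012, 1.0, 0.012], [0.705, -0.017, 0.709], [0.709, 0.0, -0.705]]
force: [-0.5, -1.4, 2.8]
opening: 0.499
time_s: 18.75
position: [0.5095, 0.1612, 0.0448]
tcp_rot: [[0.012, 1.0, 0.012], [0.704, -0.017, 0.71], [0.71, 0.0, -0.704]]
force: [-0.8, -0.2, 7.1]
opening: 0.505
```

Contact reads 7 N upward at the expected height. I'll release gently and retreat along the tool axis.

```bash
python3 -m handwheel '[{"hand":0.2,"dx":0,"dy":0,"dz":0,"wx":0,"wy":0,"wz":0},{"hand":0.2,"dx":0,"dy":0,"dz":0,"wx":0,"wy":0,"wz":0},{"hand":0.2,"dx":0,"dy":0,"dz":0.05,"wx":0,"wy":0,"wz":0},{"hand":0.2,"dx":0,"dy":-0.5,"dz":0.5,"wx":0,"wy":0,"wz":0},{"hand":0.2,"dx":0,"dy":-1,"dz":1,"wx":0,"wy":0,"wz":0},{"hand":0.2,"dx":0,"dy":-1.5,"dz":1.5,"wx":0,"wy":0,"wz":0},{"hand":0.2,"dx":0,"dy":-1.5,"dz":2,"wx":0,"wy":0,"wz":0},{"hand":0.2,"dx":0,"dy":-2,"dz":3,"wx":0,"wy":0,"wz":0},{"hand":0.2,"dx":0,"dy":-2,"dz":4,"wx":0,"wy":0,"wz":0},{"hand":0.2,"dx":0,"dy":-1,"dz":4,"wx":0,"wy":0,"wz":0}]'; python3 st.py
python3 - <<'E'
from h import *
grab('scene','scene15'); crop('scene15',290,110,390,210,6,'m1')
E
```

```text
time_s: 19.75
position: [0.5096, 0.0633, 0.2061]
tcp_rot: [[0.014, 1.0, 0.014], [0.707, -0.02, 0.707], [0.707, -0.0, -0.707]]
force: [0.9, -0.7, -0.0]
opening: 0.598
t 19.75 p [0.5096 0.0633 0.2061] F [ 0.8753 -0.6777 -0.0021] open 52.1 hold [0.5093 0.0501 0.2193]
jaw yaw -1.124579917033892 z [ 0.0137  0.707  -0.7071] j [-28.9  31.8 101.6  40.2  75.8 -48.4]
```

View pics/m1.png

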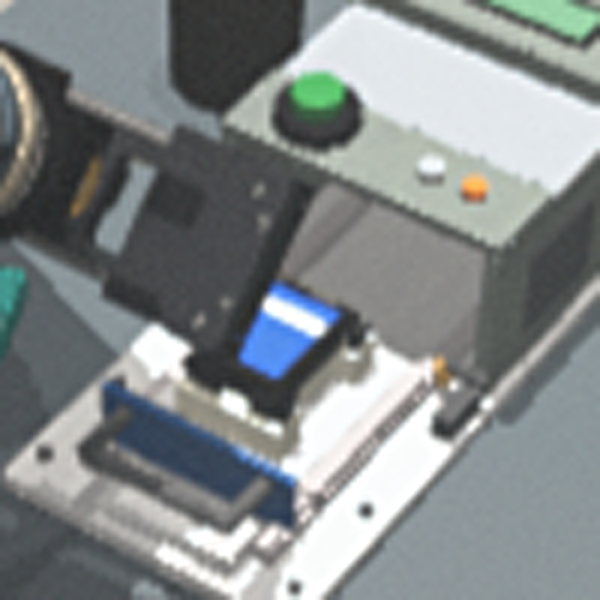

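The module sits in the nest label up, at about (338,165), between its locators. I'll straighten the tool, shut the fingers, and go behind the pull bar.

```bash
python3 -m handwheel '[{"hand":0.2,"dx":0,"dy":-0.7,"dz":0,"wx":-0.131,"wy":0.0026,"wz":0},{"hand":-1,"dx":0,"dy":-0.7,"dz":0,"wx":-0.131,"wy":0.0026,"wz":0},{"hand":-1,"dx":0,"dy":-0.8,"dz":0,"wx":-0.131,"wy":0.0026,"wz":0},{"hand":-1,"dx":0,"dy":-0.8,"dz":0,"wx":-0.131,"wy":0.0026,"wz":0},{"hand":-1,"dx":0,"dy":-0.8,"dz":0,"wx":-0.131,"wy":0.0026,"wz":0},{"hand":-1,"dx":-0.2,"dy":-0.7,"dz":0,"wx":-0.131,"wy":0.0026,"wz":0},{"hand":-1,"dx":0,"dy":0,"dz":0,"wx":0,"wy":0,"wz":0},{"hand":-1,"dx":0,"dy":0,"dz":0,"wx":0,"wy":0,"wz":0}]'; python3 st.py
python3 - <<'E'
from h import *
grab('scene','scene16'); crop('scene16',305,140,365,195,12,'m2');grab('top','top16'); crop('top16',190,170,310,260,6,'m3')
E
```

```text
time_s: 20.6
position: [0.5071, 0.0212, 0.2046]
tcp_rot: [[0.017, 1.0, -0.002], [1.0, -0.017, 0.003], [0.003, -0.002, -1.0]]
force: [-0.8, 0.5, 0.4]
opening: 0.058
t 20.6 p [0.5071 0.0212 0.2046] F [-0.8036  0.451   0.406 ] open 5.1 hold [0.5072 0.0211 0.2233]
jaw yaw -0.9780315680996992 z [-0.0021  0.0028 -1.    ] j [-10.3  22.7  99.8   0.2  57.7  -9.4]
```

View pics/m2.png

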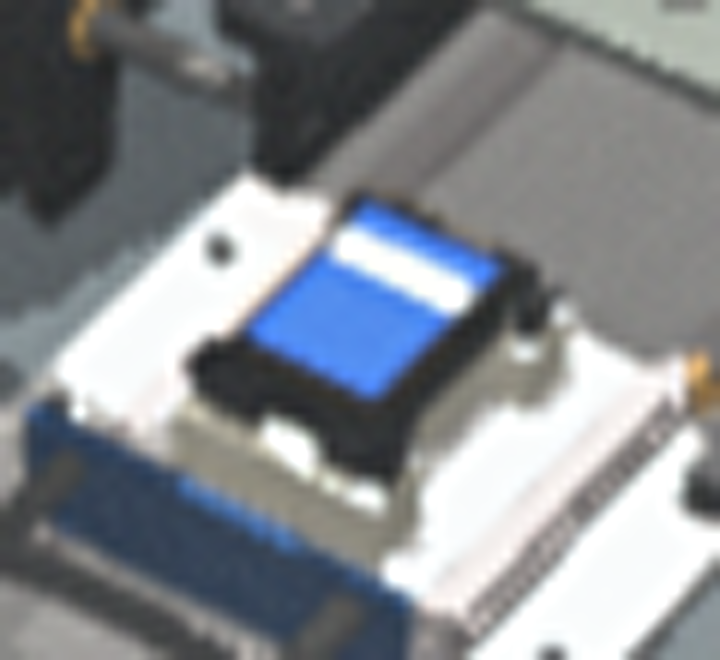

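View pics/m3.png

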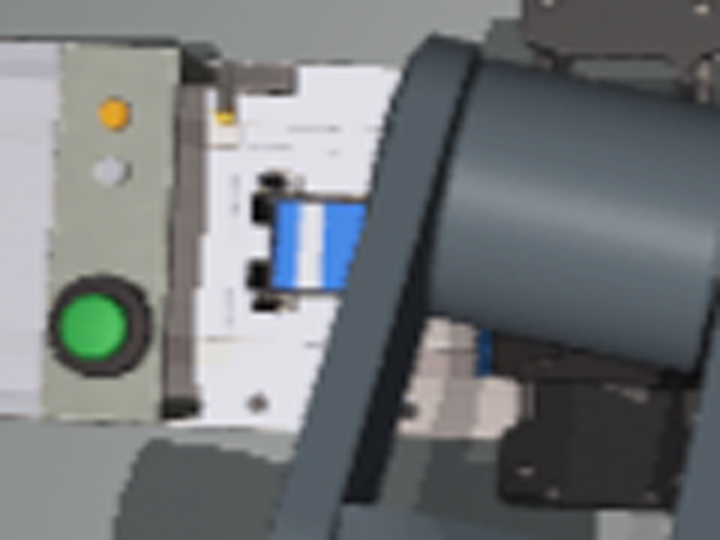

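The label quad lies within about 1 px of where the old module's label was, so the module is seated level between the locators. I'll lower behind the bar.

```bash
python3 -m handwheel '[{"hand":-1,"dx":0,"dy":0,"dz":-3,"wx":0,"wy":0,"wz":0},{"hand":-1,"dx":0,"dy":0,"dz":-4,"wx":0,"wy":0,"wz":0},{"hand":-1,"dx":0,"dy":0,"dz":-4,"wx":0,"wy":0,"wz":0},{"hand":-1,"dx":0,"dy":0,"dz":-3.5,"wx":0,"wy":0,"wz":0},{"hand":-1,"dx":0,"dy":0,"dz":-2,"wx":0,"wy":0,"wz":0},{"hand":-1,"dx":0,"dy":0,"dz":-1,"wx":0,"wy":0,"wz":0},{"hand":-1,"dx":0,"dy":0,"dz":0,"wx":0,"wy":0,"wz":0},{"hand":-1,"dx":0,"dy":0,"dz":0,"wx":0,"wy":0,"wz":0}]'; python3 st.py
python3 - <<'E'
from h import *
grab('scene','scene17'); crop('scene17',270,120,390,230,6,'n1')
E
```

```text
time_s: 21.5
position: [0.5081, 0.0201, 0.0298]
tcp_rot: [[0.019, 1.0, -0.001], [1.0, -0.019, 0.001], [0.001, -0.001, -1.0]]
force: [-0.1, -0.5, 0.2]
opening: 0.004
t 21.5 p [0.5081 0.0201 0.0298] F [-0.1267 -0.4788  0.245 ] open 0.3 hold [0.5081 0.0201 0.0485]
jaw yaw -1.098119020006641 z [-0.0011  0.0008 -1.    ] j [-10.4  39.9 106.8   0.1  33.3  -9.3]
```

View pics/n1.png

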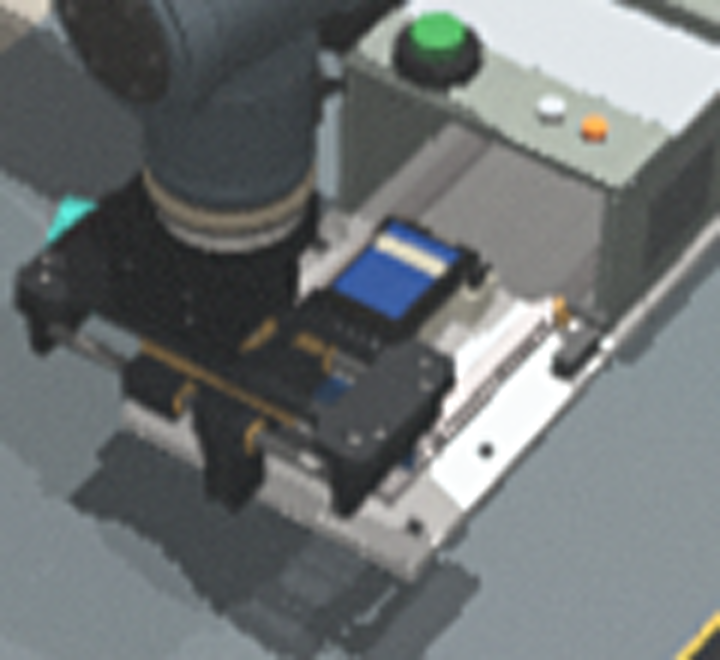

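The shut fingers stand behind the bar, at about (310,200) in the full picture. I'll push in.

```bash
python3 -m handwheel '[{"hand":-1,"dx":0,"dy":0.7,"dz":0,"wx":0,"wy":0,"wz":0},{"hand":-1,"dx":0,"dy":0.5,"dz":0,"wx":0,"wy":0,"wz":0},{"hand":-1,"dx":0,"dy":0.4,"dz":0,"wx":0,"wy":0,"wz":0},{"hand":-1,"dx":0,"dy":0.5,"dz":0,"wx":0,"wy":0,"wz":0},{"hand":-1,"dx":0.02,"dy":0.8,"dz":0,"wx":0,"wy":0,"wz":0},{"hand":-1,"dx":0.02,"dy":1,"dz":0,"wx":0,"wy":0,"wz":0},{"hand":-1,"dx":0.02,"dy":1,"dz":0,"wx":0,"wy":0,"wz":0},{"hand":-1,"dx":0.02,"dy":1,"dz":0,"wx":0,"wy":0,"wz":0},{"hand":-1,"dx":0.02,"dy":1,"dz":0,"wx":0,"wy":0,"wz":0}]'; python3 -m handwheel '[{"hand":-1,"dx":0.02,"dy":1,"dz":0,"wx":0,"wy":0,"wz":0},{"hand":-1,"dx":0.02,"dy":1,"dz":0,"wx":0,"wy":0,"wz":0},{"hand":-1,"dx":0.02,"dy":1,"dz":0,"wx":0,"wy":0,"wz":0},{"hand":-1,"dx":0.02,"dy":0.8,"dz":0,"wx":0,"wy":0,"wz":0},{"hand":-1,"dx":0.02,"dy":0.6,"dz":0,"wx":0,"wy":0,"wz":0},{"hand":-1,"dx":0.01,"dy":0.4,"dz":0,"wx":0,"wy":0,"wz":0},{"hand":-1,"dx":0,"dy":0,"dz":0,"wx":0,"wy":0,"wz":0}]'
```

```text
time_s: 22.45
position: [0.5087, 0.0908, 0.0293]
tcp_rot: [[0.018, 1.0, -0.002], [1.0, -0.018, 0.001], [0.001, -0.002, -1.0]]
force: [1.0, -1.7, 1.4]
opening: 0.009
time_s: 23.15
position: [0.5093, 0.1382, 0.0293]
tcp_rot: [[0.018, 1.0, -0.003], [1.0, -0.018, 0.001], [0.001, -0.003, -1.0]]
force: [-0.2, -1.1, 0.7]
opening: 0.001
```

```bash
python3 -m handwheel '[{"hand":-1,"dx":0,"dy":0.2,"dz":0,"wx":0,"wy":0,"wz":0},{"hand":-1,"dx":0,"dy":0.2,"dz":0,"wx":0,"wy":0,"wz":0}]';python3 -m handwheel '[{"hand":-1,"dx":0,"dy":0.15,"dz":0,"wx":0,"wy":0,"wz":0},{"hand":-1,"dx":0,"dy":0.15,"dz":0,"wx":0,"wy":0,"wz":0}]';python3 -m handwheel '[{"hand":-1,"dx":0,"dy":0.15,"dz":0,"wx":0,"wy":0,"wz":0},{"hand":-1,"dx":0,"dy":0.15,"dz":0,"wx":0,"wy":0,"wz":0}]'; python3 -m handwheel '[{"hand":-1,"dx":0,"dy":0.1,"dz":0,"wx":0,"wy":0,"wz":0},{"hand":-1,"dx":0,"dy":0,"dz":0,"wx":0,"wy":0,"wz":0}]'
```

```text
time_s: 23.35
position: [0.5093, 0.1415, 0.0293]
tcp_rot: [[0.019, 1.0, -0.003], [1.0, -0.019, 0.001], [0.001, -0.003, -1.0]]
force: [0.9, -1.4, 0.1]
opening: 0.001
time_s: 23.55
position: [0.5093, 0.1452, 0.0293]
tcp_rot: [[0.019, 1.0, -0.002], [1.0, -0.019, 0.001], [0.001, -0.003, -1.0]]
force: [0.1, 0.5, 0.0]
opening: 0.005
time_s: 23.75
position: [0.5094, 0.1466, 0.0293]
tcp_rot: [[0.016, 1.0, -0.003], [1.0, -0.016, -0.002], [-0.002, -0.003, -1.0]]
force: [1.1, -11.1, 0.9]
opening: 0.002
time_s: 23.95
position: [0.5093, 0.1466, 0.0293]
tcp_rot: [[0.016, 1.0, -0.003], [1.0, -0.016, -0.003], [-0.003, -0.003, -1.0]]
force: [0.1, -10.9, 0.3]
opening: 0.005
```

The drawer meets the stop at y=0.1466, against an expected 0.1467, with 11 N. I'll back off, lift, and look.

```bash
python3 -m handwheel '[{"hand":-1,"dx":0,"dy":-1,"dz":0,"wx":0,"wy":0,"wz":0},{"hand":-1,"dx":0,"dy":-2.5,"dz":0,"wx":0,"wy":0,"wz":0},{"hand":-1,"dx":0,"dy":-2.5,"dz":2,"wx":0,"wy":0,"wz":0},{"hand":-1,"dx":0,"dy":-2,"dz":4,"wx":0,"wy":0,"wz":0},{"hand":-1,"dx":0,"dy":-2,"dz":4.5,"wx":0,"wy":0,"wz":0},{"hand":-1,"dx":0,"dy":0,"dz":4.5,"wx":0,"wy":0,"wz":0},{"hand":-1,"dx":0,"dy":0,"dz":4,"wx":0,"wy":0,"wz":0},{"hand":-1,"dx":0,"dy":0,"dz":0,"wx":0,"wy":0,"wz":0}]'; python3 st.py
python3 - <<'E'
from h import *
grab('scene','scene18'); crop('scene18',280,80,420,220,5,'n2');grab('top','top18'); crop('top18',130,160,310,260,4.4,'n3')
E
```

```text
time_s: 24.75
position: [0.5134, 0.0484, 0.225]
tcp_rot: [[0.018, 1.0, 0.011], [1.0, -0.018, 0.0], [0.0, 0.011, -1.0]]
force: [0.5, -0.0, 0.2]
opening: 0.002
t 24.75 p [0.5134 0.0484 0.225 ] F [ 0.4767 -0.0211  0.1678] open 0.2 hold [0.5132 0.0484 0.2437]
jaw yaw -1.058828483333761 z [ 0.0111  0.0001 -0.9999] j [-7.1 21.4 97.9  0.1 60.1 -6.1]
```

View pics/n2.png

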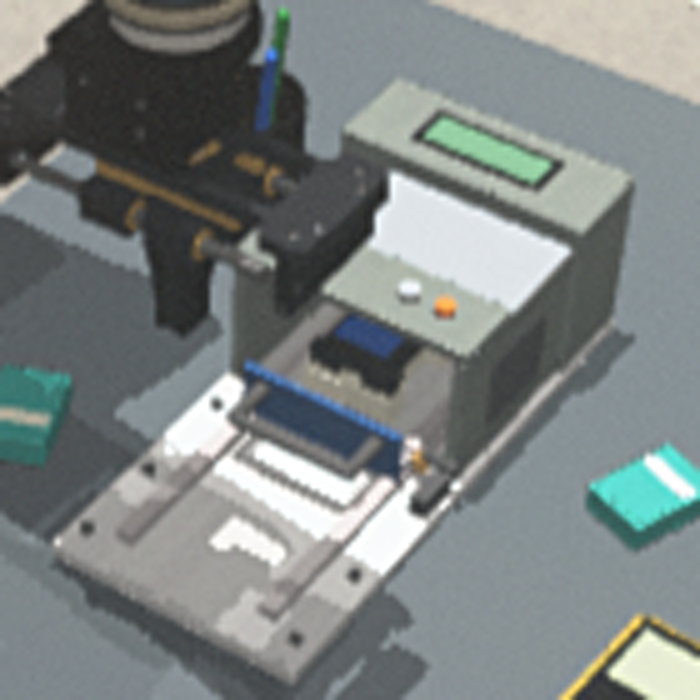

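View pics/n3.png

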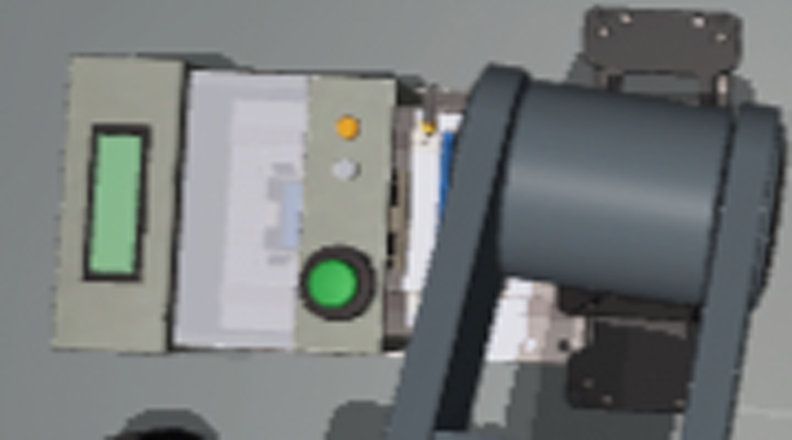

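The drawer is home under the hood, with its module visible at (352,147) and the drawer front close to the mouth. Next is the button.

```bash
python3 -m handwheel '[{"hand":-1,"dx":-0.5,"dy":2,"dz":0,"wx":0,"wy":0,"wz":0},{"hand":-1,"dx":-0.6,"dy":3.4,"dz":0,"wx":0,"wy":0,"wz":0},{"hand":-1,"dx":-0.6,"dy":4,"dz":0,"wx":0,"wy":0,"wz":0},{"hand":-1,"dx":-0.7,"dy":4,"dz":0,"wx":0,"wy":0,"wz":0},{"hand":-1,"dx":-0.7,"dy":4,"dz":0,"wx":0,"wy":0,"wz":0},{"hand":-1,"dx":-0.6,"dy":2,"dz":-2,"wx":0,"wy":0,"wz":0},{"hand":-1,"dx":0,"dy":0,"dz":-3,"wx":0,"wy":0,"wz":0},{"hand":-1,"dx":0,"dy":0,"dz":-2,"wx":0,"wy":0,"wz":0},{"hand":-1,"dx":0,"dy":0,"dz":0,"wx":0,"wy":0,"wz":0},{"hand":-1,"dx":0,"dy":0,"dz":0,"wx":0,"wy":0,"wz":0}]'; python3 st.py
python3 - <<'E'
from h import *
grab('scene','scene19'); crop('scene19',280,60,400,180,6,'n4')
E
```

```text
time_s: 25.85
position: [0.4715, 0.2426, 0.148]
tcp_rot: [[0.018, 1.0, -0.005], [1.0, -0.018, 0.0], [-0.0, -0.005, -1.0]]
force: [-0.9, 0.1, -0.8]
opening: 0.006
t 25.85 p [0.4715 0.2426 0.148 ] F [-0.852   0.1262 -0.8346] open 0.5 hold [0.4716 0.2426 0.1667]
jaw yaw -1.0272551955186733 z [-0.0055  0.     -1.    ] j [15.1 29.1 99.7  0.1 51.5 16.1]
```

View pics/n4.png

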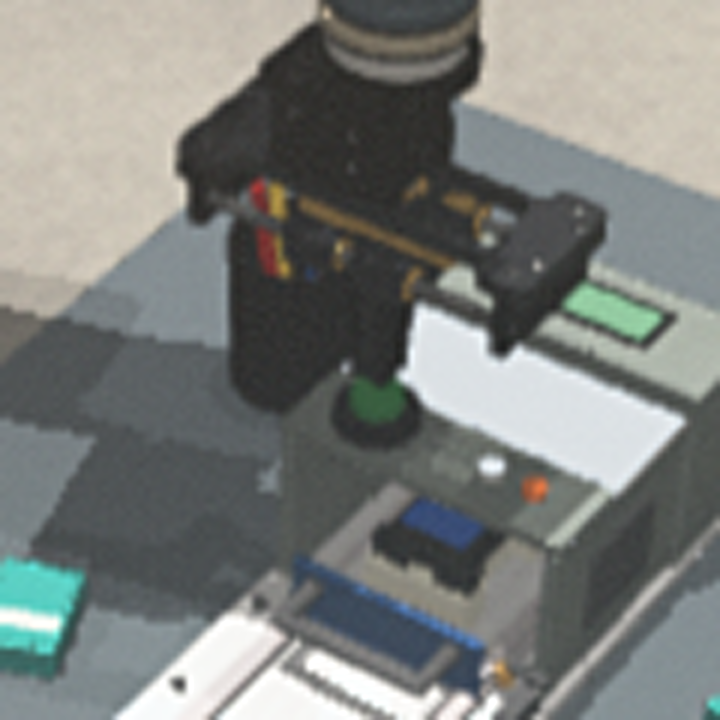

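The fingertip is directly above the green button at (343,125), and the gripper body is above pen height. I'll press.

```bash
python3 -m handwheel '[{"hand":-1,"dx":0,"dy":0,"dz":-0.5,"wx":0,"wy":0,"wz":0},{"hand":-1,"dx":0,"dy":0,"dz":-0.5,"wx":0,"wy":0,"wz":0},{"hand":-1,"dx":0,"dy":0,"dz":-0.3,"wx":0,"wy":0,"wz":0},{"hand":-1,"dx":0,"dy":0,"dz":-0.2,"wx":0,"wy":0,"wz":0},{"hand":-1,"dx":0,"dy":0,"dz":0,"wx":0,"wy":0,"wz":0}]';  python3 -m handwheel '[{"hand":-1,"dx":0,"dy":0,"dz":-0.15,"wx":0,"wy":0,"wz":0},{"hand":-1,"dx":0,"dy":0,"dz":-0.1,"wx":0,"wy":0,"wz":0},{"hand":-1,"dx":0,"dy":0,"dz":0,"wx":0,"wy":0,"wz":0}]'
```

```text
time_s: 26.4
position: [0.4728, 0.2427, 0.1346]
tcp_rot: [[0.018, 1.0, -0.001], [1.0, -0.018, 0.001], [0.001, -0.001, -1.0]]
force: [-0.5, -0.5, 1.7]
opening: 0.007
time_s: 26.7
position: [0.4728, 0.2427, 0.1321]
tcp_rot: [[0.018, 1.0, -0.001], [1.0, -0.018, 0.001], [0.001, -0.001, -1.0]]
force: [-1.3, -0.7, 5.4]
opening: 0.006
```

```bash
python3 -m handwheel '[{"hand":-1,"dx":0,"dy":0,"dz":-0.1,"wx":0,"wy":0,"wz":0},{"hand":-1,"dx":0,"dy":0,"dz":-0.1,"wx":0,"wy":0,"wz":0},{"hand":-1,"dx":0,"dy":0,"dz":0,"wx":0,"wy":0,"wz":0}]'
```

```text
time_s: 27.0
position: [0.4729, 0.2427, 0.1313]
tcp_rot: [[0.018, 1.0, -0.001], [1.0, -0.018, 0.001], [0.001, -0.001, -1.0]]
force: [-2.1, -1.0, 11.8]
opening: 0.003
```

The button is at its stop: 11.8 N, tip at 131.3 mm. I'll release it, lift clear, and check everything.

```bash
python3 -m handwheel '[{"hand":-1,"dx":0,"dy":0,"dz":0.5,"wx":0,"wy":0,"wz":0},{"hand":-1,"dx":0,"dy":0,"dz":1.5,"wx":0,"wy":0,"wz":0},{"hand":-1,"dx":0,"dy":0,"dz":3,"wx":0,"wy":0,"wz":0},{"hand":-1,"dx":0,"dy":-1,"dz":4,"wx":0,"wy":0,"wz":0},{"hand":-1,"dx":0,"dy":-4,"dz":2,"wx":0,"wy":0,"wz":0},{"hand":-1,"dx":0,"dy":-4.5,"dz":0,"wx":0,"wy":0,"wz":0},{"hand":-1,"dx":0,"dy":-4.5,"dz":0,"wx":0,"wy":0,"wz":0},{"hand":-1,"dx":0,"dy":-4.5,"dz":0,"wx":0,"wy":0,"wz":0},{"hand":-1,"dx":0,"dy":-4.5,"dz":0,"wx":0,"wy":0,"wz":0},{"hand":-1,"dx":0,"dy":-4.5,"dz":0,"wx":0,"wy":0,"wz":0}]'; python3 -m handwheel '[{"hand":-1,"dx":0,"dy":-4.5,"dz":0,"wx":0,"wy":0,"wz":0},{"hand":-1,"dx":0,"dy":-4.5,"dz":0,"wx":0,"wy":0,"wz":0},{"hand":-1,"dx":0,"dy":-4.5,"dz":0,"wx":0,"wy":0,"wz":0},{"hand":-1,"dx":0,"dy":-4.5,"dz":0,"wx":0,"wy":0,"wz":0},{"hand":-1,"dx":0,"dy":-2,"dz":0,"wx":0,"wy":0,"wz":0},{"hand":-1,"dx":0,"dy":0,"dz":0,"wx":0,"wy":0,"wz":0},{"hand":-1,"dx":0,"dy":0,"dz":0,"wx":0,"wy":0,"wz":0}]' | head -2; python3 st.py
python3 - <<'E'
from h import *
grab('scene','scene20'); crop('scene20',280,80,420,220,5,'p2');grab('top','top20'); crop('top20',130,160,310,260,4.4,'p3')
d=np.load('pics/top20.npz')['d']; d0=np.load('pics/top0.npz')['d']
print('btn z now/start',np.median(d[222:226,203:207]),np.median(d0[222:226,203:207]))
E
```

```text
time_s: 28.0
position: [0.4721, -0.0335, 0.2394]
tcp_rot: [[0.018, 1.0, -0.002], [1.0, -0.018, 0.002], [0.002, -0.002, -1.0]]
force: [-0.3, 0.7, -0.4]
opening: 0.006
time_s: 28.7
position: [0.472, -0.2315, 0.2391]
t 28.7 p [ 0.472  -0.2315  0.2391] F [-0.6818  0.7778 -0.6685] open 0.6 hold [ 0.4721 -0.2316  0.2578]
jaw yaw -1.0953378586065896 z [-0.0032  0.003  -1.    ] j [-38.3  21.5  95.    0.   63.8 -37.2]
btn z now/start 1.1620183 1.1612192
```

View pics/scene20.png

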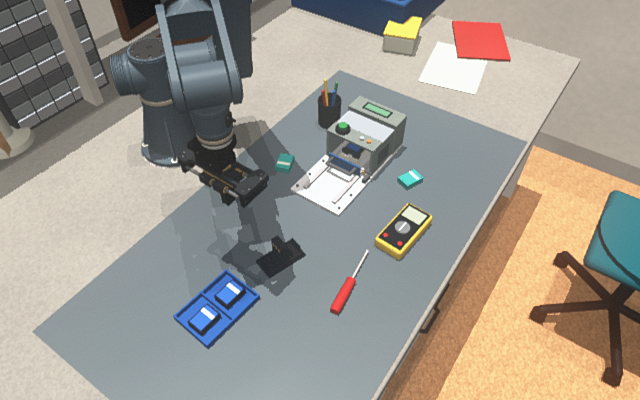

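View pics/p2.png

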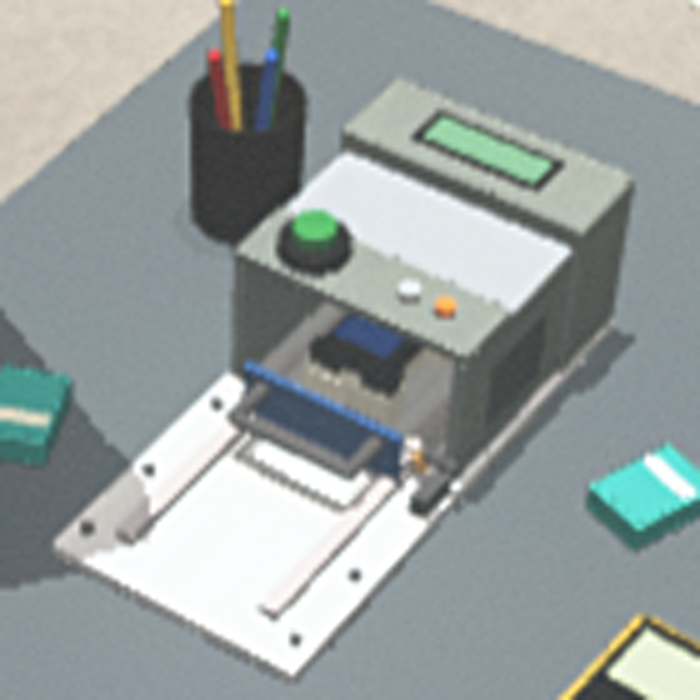

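View pics/p3.png

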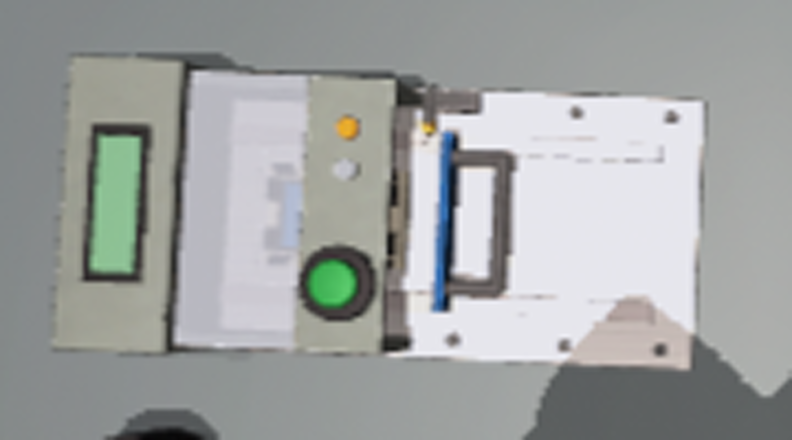

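The drawer front moved about 110 mm and the button is back at its starting height. Before I hand in, I'll check that the press bottomed on the button itself and not on the bezel.

Run:
```python
from h import *
np.set_printoptions(precision=4,suppress=True)
d=np.load('pics/scene20.npz')['d']
crop('scene20',330,115,356,140,22,'q1')
for v in range(119,138): print(v,[ (round(float(pix2w('scene',u,v,d=d[v,u])[2])*1000)) for u in range(332,354)])
```

```text
119 [43, 40, 46, 44, 35, 34, 33, 111, 112, 114, 112, 113, 112, 111, 111, 114, 113, 113, 117, 114, 113, 111]
120 [36, 33, 37, 40, 30, 33, 113, 109, 113, 109, 116, 110, 113, 116, 114, 109, 112, 113, 116, 115, 108, 115]
121 [36, 34, 31, 31, 31, 112, 112, 113, 115, 110, 111, 112, 116, 113, 111, 111, 112, 113, 110, 112, 115, 115]
122 [29, 29, 29, 118, 115, 119, 117, 114, 111, 136, 140, 135, 136, 114, 109, 112, 110, 114, 112, 115, 107, 111]
123 [29, 28, 118, 113, 120, 113, 114, 135, 141, 132, 139, 138, 137, 136, 137, 109, 114, 113, 111, 111, 109, 112]
124 [22, 114, 114, 116, 115, 115, 134, 141, 139, 137, 139, 136, 136, 139, 138, 125, 111, 113, 114, 107, 111, 118]
125 [116, 113, 119, 116, 127, 130, 139, 135, 134, 136, 138, 140, 138, 137, 138, 134, 125, 113, 111, 115, 109, 111]
126 [116, 116, 113, 117, 128, 126, 137, 135, 137, 137, 139, 135, 138, 136, 137, 138, 131, 123, 114, 116, 115, 114]
127 [114, 114, 117, 126, 126, 129, 132, 134, 136, 142, 139, 135, 137, 135, 134, 131, 131, 127, 106, 113, 109, 115]
128 [112, 115, 118, 125, 130, 128, 129, 136, 133, 137, 133, 1050, 134, 135, 130, 128, 127
[... 349 characters left out ...]
2, 115, 112, 115, 119]
132 [120, 115, 115, 116, 122, 120, 122, 127, 128, 126, 125, 126, 127, 123, 127, 123, 118, 116, 112, 114, 114, 114]
133 [112, 112, 116, 118, 111, 117, 120, 118, 123, 123, 123, 125, 120, 122, 122, 119, 119, 115, 116, 115, 115, 112]
134 [109, 110, 113, 115, 115, 115, 118, 118, 121, 120, 119, 119, 120, 116, 120, 115, 116, 117, 116, 116, 112, 116]
135 [87, 79, 108, 111, 113, 114, 113, 112, 114, 118, 119, 118, 115, 114, 117, 115, 118, 116, 117, 114, 113, 113]
136 [81, 77, 73, 71, 113, 112, 113, 118, 114, 115, 113, 118, 117, 114, 113, 119, 117, 119, 117, 117, 115, 118]
137 [80, 73, 70, 63, 61, 57, 108, 109, 110, 111, 113, 116, 113, 116, 114, 115, 116, 119, 119, 113, 117, 118]
```

View pics/q1.png

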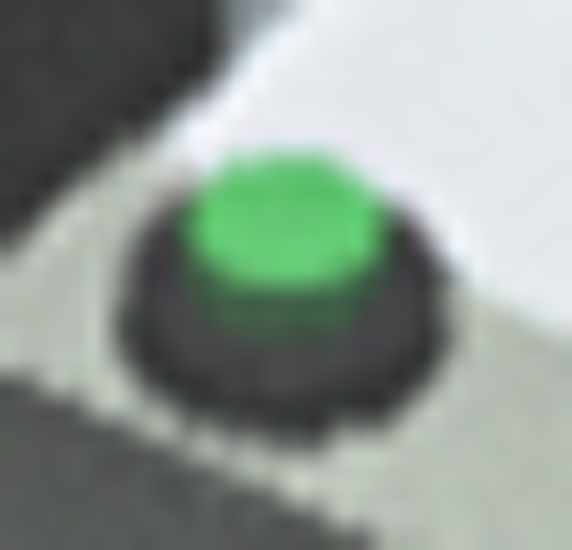

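The bezel top is at about 128 mm, below the 131 mm full-press height, so the press bottomed on the button. The button now reads about 137 mm, so it is released. I'll hand in.

Run:
```python
from rig import hand_in
print(hand_in())
```

```text
the job is handed in; nothing more can be done
None
```

I finished the changeover and handed it in at about 29 s of the 64 s allowed.

- **Tested module:** it lies flat, label up, in the empty bay of the blue tray. I set it down on contact at 6.5 N.
- **Next module:** I took it from the rack's end slot with the tool tilted 45°, turned it 90°, and lowered it into the nest label up. It touched down at about 7 N. In the scene camera picture its label matched where the old one had been to about 1 px.
- **Drawer:** I pushed it until it met its stop at 11 N. The final pictures show the drawer front moved about 110 mm and the module in the nest under the hood. I inferred the click from the stop force and the travel, because there is no direct reading of it.
- **Start button:** I pressed it to its hard stop, with the tip at 131.3 mm and 11.8 N, then released it. Depth readings show it back at about 137 mm. The tip stopped above the bezel, which is at about 128 mm, so the press was on the button.
- **Everything else:** the pen pot, multimeter, screwdriver, tray mate and rack mate look unmoved in the last picture. I judged that by eye and did not measure it. The arm was clear of everything at hand-in.

One call was refused early because some keys were missing, and nothing moved. My first grip on the tested module was too low for the tray floor, so I regripped 11 mm higher before lifting. The two cameras disagreed by 2–3 mm on positions, so I averaged them.

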